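# Load the carving jig from the sloped bin

## Robot

A 6-joint arm with a two-finger parallel gripper is mounted at the origin on the work surface. World frame = base frame: x ahead of the robot, y to its left, z up, the work surface at z = 0. Lengths are in m, angles in degrees, forces in N, time in s.
With the tool pointing down it reaches from about 0.325 to 0.9 m from the base axis. Payload 6.1 kg.
Tool frame: the origin (TCP) lies on the centre line of the jaws, within the pads' length; the fingertips stand 8 mm ahead of it and the grasp point (between the pads) lies 11 mm behind it; z points along the fingers, y is the line along which they close (so a half turn about z gives the same grasp; the last joint's range is limited). The gripper opens to 87 mm and grips with 3 to 60 N. Pads are 19 mm wide; open, the fingers measure 117 mm over their backs; the gripper's body (75 mm by 190 mm) begins 51 mm behind the grasp point.
Start: joints at [-79.704, 12.628, 87.462, -0, 79.91, -7.225], TCP at [0.188, -0.596, 0.197] pointing down, gripper open.
Joint ranges: [-170.65, 170.65], [-52.31, 119.04], [5.05, 147.46], [-71.25, 251.25], [11.57, 151.72], [-153.62, 153.62]. Speed limits (degrees/s): [147.25, 147.25, 172.46, 180, 180, 180].

## Interface

Orientations are given as a 3x3 rotation matrix whose columns are the frame's x, y, z axes.
In Python, from plant import * gives the robot as it stands.
- The arm moves only by the tool play_rows, never from a script. Its argument "targets" is a list of rows, each a list of 2 entries, a list of its own where there are three numbers: the shift along the tool's x, y, z in units of 0.02 m (1.0 is 0.02 m), then the turn, a rotation vector about the tool's x, y, z in units of 0.1 rad (1.0 is 0.1 rad). In form: [[[tx, ty, tz], [wx, wy, wz]], ...]. A call has 1 to 5 rows; each row shifts and turns the commanded pose from where the row before left it, along the tool's axes as they then stand; what a row does not reach is not made up. A row lasts 1/8 s, in which the tool goes at most 62.5 mm and 10.7 degrees, less where a joint would pass 70% of its speed; a pose out of reach is approached as far as the arm can. A call with a number of a shift or a turn outside -1 to 1 is refused whole. A call with a gripper value outside its range is refused whole. "jaw" is the closure in counts, from 0 (fully open) to 255 (shut), set as the call begins (left out, the last holds). The fingers move at their own pace and stop on an object; the grip force is fixed at half the most. Time passes only in rows, so rows that do not move let the fingers close. It gives the time, the measured TCP pose, the force, the opening and the grip force at its end, in the units of the state.
- state(): the state, without advancing time (a new reading comes with each control period).
- snapshot(name): name is "scene" or "top" or "wrist"; returns a dict with "pixels" (400x640x3 uint8, red, green, blue), "fx", "fy", "cx", "cy" (pixels), "dist_coeffs" ([k1, k2, p1, p2, k3] as OpenCV has them; the pictures are not rectified), "origin" and "rotation" of the camera in the world; the wrist camera has in their place "tool_from_camera" (4x4, takes a point from camera to tool coordinates, whose origin is the TCP and whose axes are the flange's). Camera axes: x right, y up, looking along -z (the intrinsics and any distortion apply to the point x, -y, -z); pixel columns grow to the right and rows downward; lengths in m; the calibration is good to about 2 mm. A picture is of the moment at which its call begins: read the wrist's pose just before it. There is no depth.
- finish_job(): hands the job in; it is judged then, once.
The state is a dict: "t": time; "q": joint angles; "joint_velocities": joint speeds; "joint_torque": joint torques, N m; "eef_pos": TCP position; "tcp_rot": TCP orientation; "force": force on the tool from outside, world axes, zero at the start; "torque": the same for the moment, N m; "grip_width": finger opening in m; "grip_force": force on a finger pad.
Only numpy, scipy, OpenCV 4.12 (cv2) and the standard library are available. Lean on these libraries where they do the work, as an engineer would, in place of code of your own. Each camera call takes 0.05 s, during which the arm holds its last target. There are 200 camera calls.

## Task

Load the carving jig: take the two rectangular blocks out of the sloped bin under the lamp bar and lay them flat, boss up, end to end in the jig's channel. Push the first gently up against the stop, so that the feeler pin goes in, let go of it, then bring the second and push it gently up against the first, so that no gaps are left. The stop is already set and only friction holds it, so do not shove it along; leave the round block in its compartment and the other things on the bench where they are.

Things in the scene. Friction and masses are not known exactly. Their poses are not given: they have to be found in the camera images.
- bin: Fixed wooden bin, 300 mm wide, three compartments in a row along y (92 mm wide inside, centres 98 mm apart). Origin: centre of its underside on the bench; +x to its back, z up. The floor starts behind a lip on the robot's side (x = -60, z = 22 mm) and rises towards +x at 35 degrees for 140 mm. Square to the floor the lip is 10 mm high, the dividers 16 mm (6 mm thick). Back wall at x = 58 to 68, 125 mm high.
- lamp (a point): Middle of the rigid round lamp bar over the bin, 18 mm thick, 300 mm long along the bin's y (axes as the bin's), 130 mm above the blocks' middles. Two thin arms at its ends come over from the back wall. A gripper pointing straight down at a block strikes the bar; one leaning back towards the robot, fingers square to the sloped floor (35 degrees from vertical), passes under it.
- block_a: Small plain light-wood rectangular block, 44 mm (its x) by 28 mm (its y) by 22 mm high (z), with a round boss 22 mm across and 5 mm high on top; about 20 to 40 g. Origin: centre of its underside. It starts flat on the sloped floor of one of the three compartments, one end (-x) against the lip, its y along the bin's y. block_a and block_b are alike and may be used in either order.
- block_b: The other rectangular block, the same as block_a, in another compartment.
- round: Round block of the same wood, 44 mm across, 22 mm high with the same boss, in the third compartment; it stays there. Origin: centre of its underside.
- jig: Fixed plywood jig, 240 mm (x) by 90 mm (y) by 15 mm. Origin: centre of its underside, on the bench. A channel runs along its full x: its floor is the board's top (z = 15 mm), between rails at y = +-18 to +-28 mm, 6 mm high above the floor, so it is 36 mm wide, open at the -x end (the robot's side). The stop stands in it: its face is 10 to 50 mm on the +x side of the origin, not measured: look or feel for it.
- stop (a joint): Dark wooden stop in the jig's channel, 30 mm long, 34 mm wide, 22.5 mm high over the channel floor, brass wing screw on top; its working face looks along the jig's -x, its place along the channel varies. This value is how far (m, towards the jig's +x) it has been shoved since it was set: 0 at the start. Friction holds it up to about 10 N.
- pin (a joint): Brass feeler pin, 8 mm thick, in the middle of the stop's face, 11 mm above the channel floor. It stands 6 mm proud (value 0) and a very light spring (0.05 N) lets it be pushed in: 0.006 m means flush, the block's end is hard against the stop.
- glue: Bystander: white glue bottle, 56 mm wide, 150 mm high; origin at its foot.
- mallet: Bystander: carver's mallet standing on its head, 90 mm wide, 255 mm high; origin at its foot.
- gouge: Bystander: carving tool with a wooden handle, about 240 mm long, lying on the bench.

How it is judged:
By the outcome, as a careful person would: the job done as asked, in the order asked, and still so for the second after the job is handed in, with the robot touching nothing.
It also fails if it takes over 72 s, if anything falls off the work surface, if the arm or the gripper's body presses on something with over 40 N, if the wrist force passes 120 N, or if a joint passes its speed limit or range.

## Working session

There is one attempt and no reset: what is moved stays moved. The work goes in short steps, Python scripts to look and compute and a tool call to move; the robot and the scene stay as the last step left them, time stands still between calls to the robot, and variables do not carry over. Pictures are saved under pics/ and viewed, at most 10 in all, crops included, and the job is handed in when it is done.

Besides the shell and the picture viewer there is one more tool, called in YAML: its name, and indented under it one key for each argument. play_rows: Moves the arm, as the interface text tells. Shifts and turns lie within -1 to 1; 1 stands for 0.02 m of shift or 0.1 rad of turn. Its arguments: {"type":"object","properties":{"targets":{"type":"array","items":{"type":"array"}},"jaw":{"type":"number"}},"required":["targets"]}

```bash
mkdir -p pics; ls
python3 - <<'E'
from plant import *
import cv2
s=state();print({k:s[k] for k in('t','q','eef_pos','tcp_rot','force','grip_width')})
for n in('scene','top'):
    d=snapshot(n);cv2.imwrite(f'pics/{n}0.png',d['pixels'][:,:,::-1]);print(n,{k:v for k,v in d.items() if k!='pixels'})
E
```

```text
pics
{'t': 0.0, 'q': array([-7.97048338e+01,  1.26751704e+01,  8.75267858e+01,  2.36450467e-04,
        7.99098763e+01, -7.22471721e+00]), 'eef_pos': array([ 0.18802685, -0.59533694,  0.19612865]), 'tcp_rot': array([[ 9.53612801e-01,  3.01035724e-01, -3.44834267e-04],
       [ 3.01035818e-01, -9.53610898e-01,  1.92114485e-03],
       [ 2.49495516e-04, -1.93583579e-03, -9.99998095e-01]]), 'force': array([ 0.28265347, -0.03992919,  0.77336629]), 'grip_width': 0.08716828834471936}
scene {'fx': 397.68630605754095, 'fy': 397.68630605754095, 'cx': 319.49152815124967, 'cy': 196.38902153011816, 'dist_coeffs': array([-0.02495545,  0.        ,  0.        ,  0.        ,  0.        ]), 'origin': array([1.17053069, 0.14681458, 0.87124946]), 'rotation': array([[-0.35434191, -0.717104  ,  0.60016969],
       [ 0.93507997, -0.27734947,  0.22068694],
       [ 0.00820126,  0.63940529,  0.76882613]])}
top {'fx': 395.87680397267576, 'fy': 395.87680397267576, 'cx': 317.2521219806408, 'cy': 196.7073110695647, 'dist_coeffs': array([0.03394626, 0.        , 0.        , 0.        , 0.        ]), 'origin': array([ 0.39175124, -0.07257234,  1.22400905]), 'rotation': array([[ 0.02073279,  0.98485   , -0.17216454],
       [-0.99976339,  0.01928896, -0.01005519],
       [-0.00658198,  0.17233228,  0.98501689]])}
```

View pics/scene0.png

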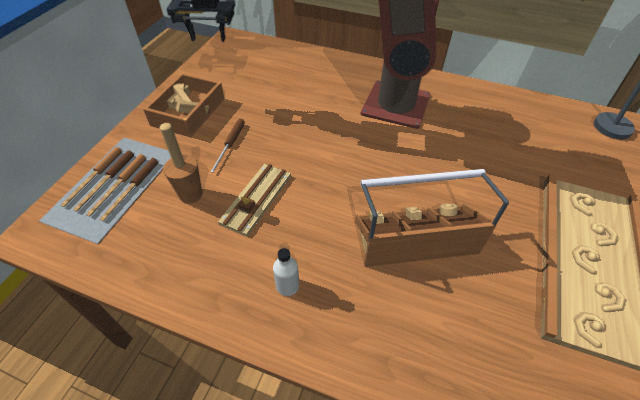

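View pics/top0.png

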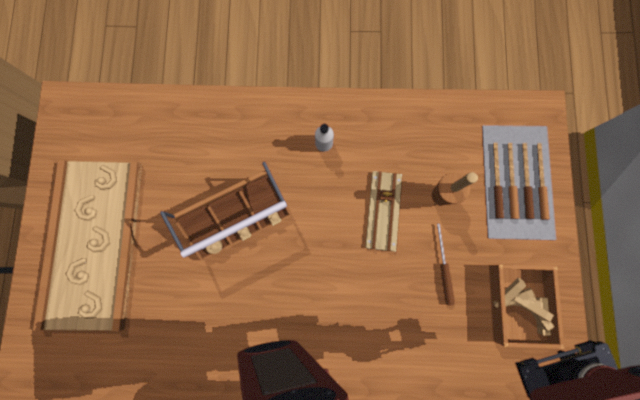

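Run:
```python
import cv2,numpy as np
def crop(im,x0,y0,x1,y1,s):
    c=cv2.resize(im[y0:y1,x0:x1],None,fx=s,fy=s,interpolation=cv2.INTER_CUBIC)
    for x in range(-(-x0//10)*10,x1,10):
        cv2.line(c,((x-x0)*s,0),((x-x0)*s,8),(0,0,255),1)
        if x%20==0: cv2.putText(c,str(x),((x-x0)*s,18),0,.35,(255,255,0),1)
    for y in range(-(-y0//10)*10,y1,10):
        cv2.line(c,(0,(y-y0)*s),(8,(y-y0)*s),(0,0,255),1)
        if y%20==0: cv2.putText(c,str(y),(9,(y-y0)*s+4),0,.35,(255,255,0),1)
    return c
def put(a,b,n):
    h=max(a.shape[0],b.shape[0]);o=np.zeros((h,a.shape[1]+b.shape[1],3),np.uint8)
    o[:a.shape[0],:a.shape[1]]=a;o[:b.shape[0],a.shape[1]:]=b;cv2.imwrite(n,o);print(o.shape)
t=cv2.imread('pics/top0.png');s=cv2.imread('pics/scene0.png')
put(crop(t,155,155,295,265,4),crop(t,355,165,413,258,4),'pics/t1.png')
put(crop(s,355,168,510,270,3),crop(s,215,160,297,240,4),'pics/s1.png')
```

```text
(440, 792, 3)
(320, 793, 3)
```

View pics/t1.png

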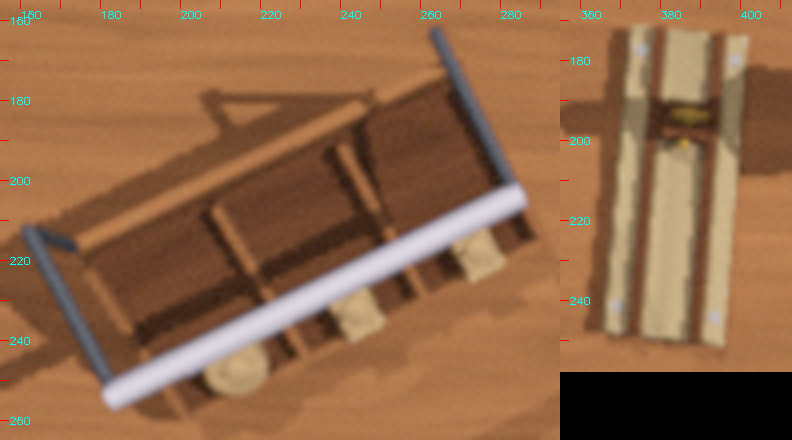

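View pics/s1.png

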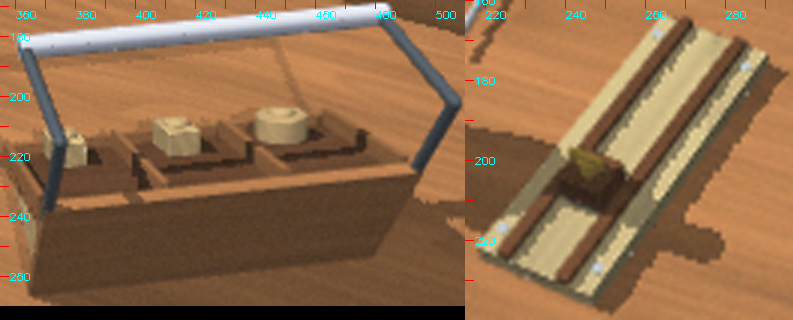

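Top view: the round block is in the bin's +y compartment, with the rectangular blocks in the middle and −y ones (top −x edges near px (246.5,237.8) and (276.8,222.9)). The jig is at px (384,210) and its stop face at about row 200. Now I'll fit the poses.

```bash
cat > h.py <<'E'
from plant import *
import cv2,numpy as np
from scipy.optimize import least_squares
from scipy.spatial.transform import Rotation as R
np.set_printoptions(precision=4,suppress=True)
def proj(d,P):
    P=np.atleast_2d(P);p=(P-d['origin'])@d['rotation']*[1,-1,-1]
    K=np.array([[d['fx'],0,d['cx']],[0,d['fy'],d['cy']],[0,0,1]])
    return cv2.projectPoints(p,np.zeros(3),np.zeros(3),K,d['dist_coeffs'])[0][:,0]
def w(p,P):
    c,s=np.cos(p[2]),np.sin(p[2]);P=np.atleast_2d(P)
    return np.c_[p[0]+c*P[:,0]-s*P[:,1],p[1]+s*P[:,0]+c*P[:,1],P[:,2]]
E
cat > fit.py <<'E'
from h import *
T=snapshot('top');S=snapshot('scene')
T4=lambda x,y,x0,y0,ox=0,s=4:((x-ox+.5)/s-.5+x0,(y+.5)/s-.5+y0)
jt=[T4(*c,355,165,560) for c in[(617,27),(748,36),(606,331),(724,346)]]
js=[T4(*c,215,160,465) for c in[(597,297),(480,250),(770,55),(672,17)]]
J=np.array([[.12,.045,.015],[.12,-.045,.015],[-.12,.045,.015],[-.12,-.045,.015]])
def fj(p): return np.r_[proj(T,w(p,J))-jt,proj(S,w(p,J))-js].ravel()
r=least_squares(fj,[.4,-.27,0]);print('jig',r.x,r.fun.reshape(-1,2).round(1).tolist());j=r.x
# bin: back wall top outer, bottom; bar ends
bs=[T4(x,y,355,168,0,3) for x,y in[(45,210),(417,172),(30,297),(373,255),(22,47),(388,9)]]
BS=np.array([[.068,-.15,.125],[.068,.15,.125],[.068,-.15,0],[.068,.15,0],[-.0483,-.15,.1736],[-.0483,.15,.1736]])
bt=[T4(x,y,155,155) for x,y in[(108,398),(522,196),(445,77),(80,247)]]
BT=np.array([[-.0483,.15,.1736],[-.0483,-.15,.1736],[.058,-.15,.125],[.058,.15,.125]])
def fb(p): return np.r_[proj(S,w(p,BS))-bs,proj(T,w(p,BT))-bt].ravel()
r=least_squares(fb,[.4,.2,.4],loss='soft_l1');print('bin',r.x,fb(r.x).reshape(-1,2).round(1).tolist());b=r.x
def fl(a,y,n): 
    c,s=np.cos(np.radians(35)),np.sin(np.radians(35));return [-.06+a*c-n*s,y,.022+a*s+n*c]
for nm,e,bo in[('mid',(368,333),(177,122)),('neg',(489,273.5),(67,134)),('round',(237,395),(281,110))]:
    e=T4(*e,155,155);bo=T4(*bo,355,168,0,3)
    g=lambda v:np.r_[proj(T,w(b,fl(v[1],v[0],.022)))[0]-e, proj(S,w(b,fl(v[1]+.022,v[0],.027)))[0]-bo]
    r=least_squares(g,[0,0]);print(nm,r.x,r.fun.round(1))
# stop face: top view face top edge ~ (684,128)?, bottom of face/pin
for px,z in[((686,140),.015),((684,130),.0375)]:
    q=T4(*px,355,165,560);r=least_squares(lambda v:proj(T,w(j,[v[0],v[1],z]))[0]-q,[0,0]);print('stop',r.x)
s=state();d=snapshot('wrist');print(d['tool_from_camera'],s['eef_pos'])
# glue/mallet feet
for n,px in[('mallet',(191,198)),('glue',(287,290))]:
    print(n,least_squares(lambda v:proj(S,[v[0],v[1],0])[0]-px,[.4,-.3]).x)
E
python3 fit.py
```

```text
jig [ 0.5649 -0.2628 -0.0791] [[2.3, -0.4], [-1.6, 0.1], [-1.0, 0.5], [-0.7, -0.3], [0.2, 0.2], [0.4, -0.2], [0.2, -0.3], [-1.8, -0.3]]
bin [0.5286 0.1809 0.485 ] [[-0.2, -0.6], [2.1, -0.7], [-0.4, -1.6], [-0.2, 0.1], [-0.3, 1.0], [-0.5, 3.0], [-0.3, -0.1], [-0.6, -0.4], [3.9, -0.9], [-2.3, 3.7]]
mid [-0.0022  0.0074] [-0.4 -0.4 -0.3 -1.1]
neg [-0.1006  0.0079] [-0.8 -0.5 -0.6 -1.6]
round [0.0973 0.0065] [ 1.8 -0.4  1.6 -0.7]
stop [ 0.0339 -0.0077]
stop [ 0.0373 -0.0023]
[[ 0.0009  0.9569  0.2903  0.0799]
 [ 1.     -0.0008 -0.0006 -0.0003]
 [-0.0004  0.2903 -0.9569 -0.1874]
 [ 0.      0.      0.      1.    ]] [ 0.1881 -0.5956  0.1965]
mallet [ 0.6275 -0.4412]
glue [ 0.7898 -0.0727]
```

```bash
cat >> h.py <<'E'
def rows(p,Rt,n=None,p0=None,R0=None):
    s=state();p0=s['eef_pos'] if p0 is None else p0;R0=s['tcp_rot'] if R0 is None else R0
    rv=R.from_matrix(R0.T@Rt).as_rotvec()
    for k in range(n or 1,80):
        M=sum(R.from_rotvec(rv*i/k).as_matrix() for i in range(k))
        t=np.linalg.solve(R0@M,p-p0)/.02;u=rv/k/.1
        if max(abs(np.r_[t,u]))<=.99 or n: break
    print('rows',k,'t',t.round(3),'w',u.round(3))
def down(yaw):
    c,s=np.cos(yaw),np.sin(yaw);return np.array([[c,s,0],[s,-c,0],[0,0,-1]],float)
def slope(yaw,a=np.radians(35)):
    c,s=np.cos(a),np.sin(a);Z=R.from_euler('z',yaw).as_matrix()
    x=np.array([c,0,s]);z=np.array([s,0,-c]);return Z@np.c_[x,np.cross(z,x),z]
E
python3 -c "
from h import *
rows(np.array([.5,-.255,.2]),down(-.079))"
```

```text
rows 18 t [ 0.983 -0.837 -0.009] w [-0.001  0.     0.214]
```

play_rows:
  targets:
    - [[0.98,-0.84,-0.01],[0,0,0.21]]
    - [[0.98,-0.84,-0.01],[0,0,0.21]]
    - [[0.98,-0.84,-0.01],[0,0,0.21]]
    - [[0.98,-0.84,-0.01],[0,0,0.21]]
    - [[0.98,-0.84,-0.01],[0,0,0.21]]

```text
t: 0.88
eef_pos: [0.2612, -0.4886, 0.1982]
tcp_rot: [[0.98, 0.199, 0.0], [0.199, -0.98, 0.0], [0.0, -0.0, -1.0]]
force: [0.6, -0.0, -0.1]
grip_width: 0.0871
grip_force: 0.0
```

play_rows:
  targets:
    - [[0.98,-0.84,-0.01],[0,0,0.21]]
    - [[0.98,-0.84,-0.01],[0,0,0.21]]
    - [[0.98,-0.84,-0.01],[0,0,0.21]]
    - [[0.98,-0.84,-0.01],[0,0,0.21]]
    - [[0.98,-0.84,-0.01],[0,0,0.21]]

```text
t: 1.5
eef_pos: [0.3447, -0.3903, 0.1992]
tcp_rot: [[0.995, 0.095, 0.0], [0.095, -0.995, -0.0], [0.0, 0.0, -1.0]]
force: [0.6, -0.0, 0.6]
grip_width: 0.0872
grip_force: 0.0
```

play_rows:
  targets:
    - [[0.98,-0.84,-0.01],[0,0,0.21]]
    - [[0.98,-0.84,-0.01],[0,0,0.21]]
    - [[0.98,-0.84,-0.01],[0,0,0.21]]
    - [[0.98,-0.84,-0.01],[0,0,0.21]]
    - [[0.98,-0.84,-0.01],[0,0,0.21]]

```text
t: 2.12
eef_pos: [0.4381, -0.3012, 0.2002]
tcp_rot: [[1.0, -0.01, 0.0], [-0.01, -1.0, -0.0], [0.0, 0.0, -1.0]]
force: [-0.1, 0.6, -0.3]
grip_width: 0.0869
grip_force: 0.0
```

play_rows:
  targets:
    - [[0.98,-0.84,-0.01],[0,0,0.21]]
    - [[0.98,-0.84,-0.01],[0,0,0.21]]
    - [[0.98,-0.84,-0.01],[0,0,0.21]]

```text
t: 2.5
eef_pos: [0.4984, -0.2526, 0.2008]
tcp_rot: [[0.997, -0.073, -0.0], [-0.073, -0.997, 0.0], [-0.0, -0.0, -1.0]]
force: [0.1, 1.0, 0.3]
grip_width: 0.0872
grip_force: 0.0
```

```bash
cat >> h.py <<'E'
import pickle
def wrist(name):
    s=state();d=snapshot('wrist');M=d['tool_from_camera']
    d['rotation']=s['tcp_rot']@M[:3,:3];d['origin']=s['eef_pos']+s['tcp_rot']@M[:3,3]
    cv2.imwrite(f'pics/{name}.png',d['pixels'][:,:,::-1]);pickle.dump(d,open(name+'.pkl','wb'));return d
E
python3 -c "
from h import *
s=state();print(s['t'],s['eef_pos'],s['tcp_rot'],s['force'])
d=wrist('w1');print(d['fx'],d['origin'])"
```

```text
2.5 [ 0.4984 -0.2526  0.2008] [[ 0.9973 -0.0728 -0.0001]
 [-0.0728 -0.9973  0.    ]
 [-0.0001 -0.     -1.    ]] [0.0833 0.9714 0.3391]
321.15674595227176 [ 0.5781 -0.2582  0.3882]
```

View pics/w1.png

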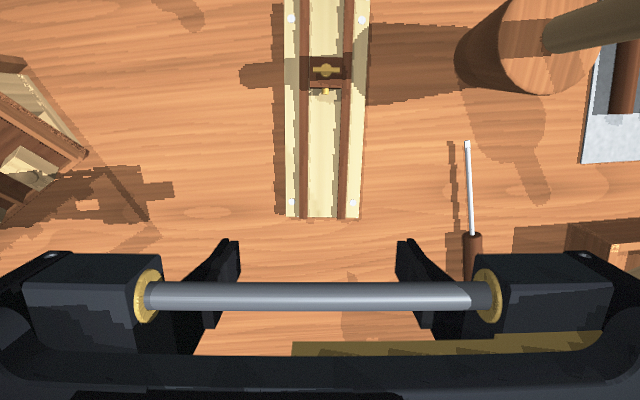

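Run:
```python
import cv2,numpy as np
t=cv2.imread('pics/w1.png')
def crop(im,x0,y0,x1,y1,s):
    c=cv2.resize(im[y0:y1,x0:x1],None,fx=s,fy=s,interpolation=cv2.INTER_NEAREST)
    for x in range(-(-x0//10)*10,x1,10): cv2.line(c,((x-x0)*s,0),((x-x0)*s,6),(0,0,255),1);cv2.putText(c,str(x),((x-x0)*s,16),0,.35,(255,0,0),1)
    for y in range(-(-y0//10)*10,y1,10): cv2.line(c,(0,(y-y0)*s),(6,(y-y0)*s),(0,0,255),1);cv2.putText(c,str(y),(7,(y-y0)*s+4),0,.35,(255,0,0),1)
    return c
cv2.imwrite('pics/w1c.png',np.vstack([crop(t,275,45,375,105,5),crop(t,275,175,375,225,5)]))
```

```text
(no output)
```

View pics/w1c.png

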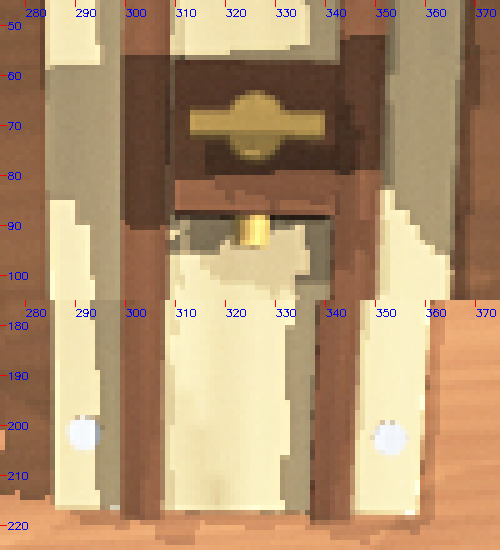

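Run:
```python
from h import *
d=pickle.load(open('w1.pkl','rb'))
A=[(-.12,.045,.015,286,217.4),(-.12,-.045,.015,359,217.6),(-.12,.028,.021,300,218.6),(-.12,.018,.021,307.6,218.8),(-.12,-.018,.021,337.4,219),(-.12,-.028,.021,346,219)]
A=np.array(A)
L=[(.028,.021,299,90),(-.028,.021,351,90),(-.045,.015,365.2,98),(.045,.015,284.4,95),(-.028,.021,352,60)]
def f(v):
    r=[(proj(d,w(v,A[:,:3]))-(A[:,3:]-.5)).ravel()]
    for y,z,u,row in L:
        X=np.linspace(-.05,.12,200);P=proj(d,w(v,np.c_[X,0*X+y,0*X+z]))
        r.append([np.interp(row-.5,P[::-1,1],P[::-1,0])-(u-.5)])
    return np.concatenate(r)
r=least_squares(f,[.565,-.263,-.079],diff_step=1e-4);print(r.x,r.fun.round(1))
for z,px in[(.0375,(326,81)),(.015,(326,88)),(.026,(326,94.6))]:
    q=np.array(px)-.5;print(z,least_squares(lambda v:proj(d,w(r.x,[v[0],v[1],z]))[0]-q,[0,0]).x)
# where next: bin view pose, stand-off from mid block
b=[.5286,.1809,.485];Rt=slope(b[2]);n=-Rt[:,2]
p=w(b,[-.06+.022*.8192,-.002,.022+.022*.5736])[0]
print('floor pt',p); rows(p+n*.15,Rt)
```

```text
[ 0.5674 -0.2649 -0.0845] [ 0.1 -0.5  0.2  0.1 -0.4  0.1  0.3 -0.   0.2  0.1 -0.2  0.2  0.2 -0.2
  0.1 -0.2 -0.1]
0.0375 [ 0.0362 -0.0005]
0.015 [ 0.0306 -0.0012]
0.026 [ 0.0232 -0.001 ]
floor pt [0.4924 0.1596 0.0346]
rows 20 t [-0.069 -0.954  0.124] w [ 0.085  0.296 -0.27 ]
```

play_rows:
  targets:
    - [[-0.07,-0.95,0.12],[0.085,0.3,-0.27]]
    - [[-0.07,-0.95,0.12],[0.085,0.3,-0.27]]
    - [[-0.07,-0.95,0.12],[0.085,0.3,-0.27]]
    - [[-0.07,-0.95,0.12],[0.085,0.3,-0.27]]
    - [[-0.07,-0.95,0.12],[0.085,0.3,-0.27]]
  jaw: 120

```text
t: 3.18
eef_pos: [0.493, -0.1576, 0.1897]
tcp_rot: [[0.986, 0.066, 0.15], [0.061, -0.997, 0.042], [0.153, -0.032, -0.988]]
force: [0.2, 0.1, 0.1]
grip_width: 0.0491
grip_force: 0.0
```

play_rows:
  targets:
    - [[-0.07,-0.95,0.12],[0.085,0.3,-0.27]]
    - [[-0.07,-0.95,0.12],[0.085,0.3,-0.27]]
    - [[-0.07,-0.95,0.12],[0.085,0.3,-0.27]]
    - [[-0.07,-0.95,0.12],[0.085,0.3,-0.27]]
    - [[-0.07,-0.95,0.12],[0.085,0.3,-0.27]]

```text
t: 3.8
eef_pos: [0.4771, -0.0634, 0.1802]
tcp_rot: [[0.935, 0.206, 0.289], [0.184, -0.978, 0.102], [0.304, -0.042, -0.952]]
force: [-0.6, 0.4, 0.1]
grip_width: 0.046
grip_force: 0.0
```

play_rows:
  targets:
    - [[-0.07,-0.95,0.12],[0.085,0.3,-0.27]]
    - [[-0.07,-0.95,0.12],[0.085,0.3,-0.27]]
    - [[-0.07,-0.95,0.12],[0.085,0.3,-0.27]]
    - [[-0.07,-0.95,0.12],[0.085,0.3,-0.27]]
    - [[-0.07,-0.95,0.12],[0.085,0.3,-0.27]]

```text
t: 4.42
eef_pos: [0.4502, 0.0281, 0.1702]
tcp_rot: [[0.845, 0.342, 0.412], [0.293, -0.939, 0.179], [0.448, -0.031, -0.894]]
force: [-0.4, 0.6, -0.6]
grip_width: 0.0461
grip_force: 0.0
```

play_rows:
  targets:
    - [[-0.07,-0.95,0.12],[0.085,0.3,-0.27]]
    - [[-0.07,-0.95,0.12],[0.085,0.3,-0.27]]
    - [[-0.07,-0.95,0.12],[0.085,0.3,-0.27]]
    - [[-0.07,-0.95,0.12],[0.085,0.3,-0.27]]
    - [[-0.07,-0.95,0.12],[0.085,0.3,-0.27]]

```text
t: 5.05
eef_pos: [0.4152, 0.1158, 0.1602]
tcp_rot: [[0.723, 0.468, 0.508], [0.384, -0.884, 0.268], [0.574, 0.001, -0.819]]
force: [-19.9, -2.6, -8.7]
grip_width: 0.0462
grip_force: 0.0
```

```bash
python3 -c "
from h import *
s=state();print(s['t'],s['eef_pos'],s['tcp_rot'],s['q'],s['grip_width'])
d=wrist('w2')
c=cv2.resize(cv2.imread('pics/w2.png'),(800,500),interpolation=cv2.INTER_CUBIC)
cv2.imwrite('pics/w2b.png',c)"
```

```text
5.05 [0.4152 0.1158 0.1602] [[ 0.7231  0.4682  0.5079]
 [ 0.3836 -0.8836  0.2685]
 [ 0.5744  0.0007 -0.8185]] [-15.8111 -52.3194 147.4651  27.017   60.8416  37.9705] 0.04621329299121246
```

View pics/w2b.png

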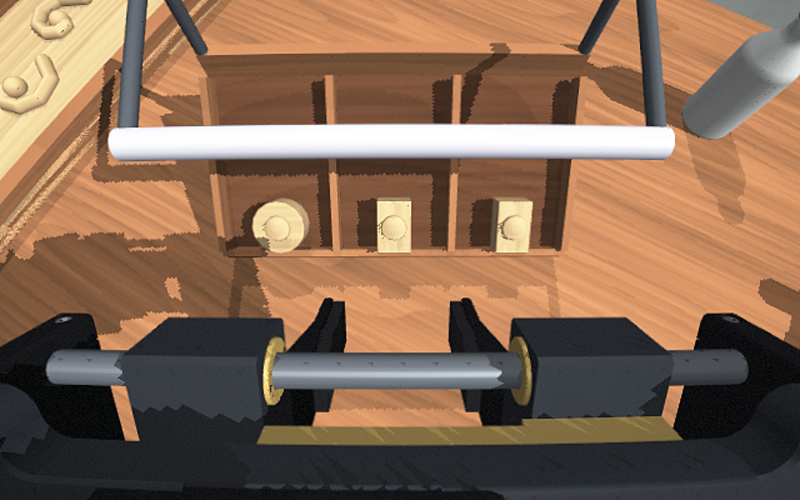

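```bash
cat > b.py <<'E'
from h import *
d=pickle.load(open('w2.pkl','rb'))
c,s=np.cos(np.radians(35)),np.sin(np.radians(35))
fl=lambda a,y,n:[-.06+a*c-n*s,y,.022+a*s+n*c]
def f(v):
    P=[];q=[]
    for y,x0,x1,bx in[(v[3],377.5,411,394.5),(v[4],496.5,531.5,514)]:
        P+=[fl(.044,y+.014,.022),fl(.044,y-.014,.022),fl(0,y+.014,.022),fl(0,y-.014,.022),fl(.022,y,.027)]
        q+=[(x0,198.5),(x1,198.5),(x0,252.5),(x1,252.5),(bx,228)]
    P+=[fl(.022,v[5],.027)];q+=[(276.5,229)]
    return (proj(d,w(v[:3],P))-(np.array(q)/1.25-.1)).ravel()
if __name__=='__main__':
    r=least_squares(f,[.5286,.1809,.485,0,-.098,.098]);print(r.x,r.fun.round(1));np.save('bin.npy',r.x)
    v=r.x;Rt=slope(v[2])
    for k in(3,4):
        p=w(v[:3],fl(.022,v[k],0))[0];print('blk',p)
        for n in (.016,.05): print(p-Rt[:,2]*n)
    p=w(v[:3],fl(.022,v[3],0))[0]
    rows(p-Rt[:,2]*.060,Rt)
    print(state()['force'],state()['torque'])
E
python3 b.py
```

```text
[ 1.8501 -2.2487  0.4957  2.7641  2.6653  2.8601] [-0.6  1.2  0.3  1.   0.3 -0.3  0.1 -0.4 -0.2 -0.1  1.7  0.7  0.9  0.7
 -1.1 -0.9 -2.8 -1.   1.1 -0.7 -0.  -0.2]
blk [0.4986 0.1628 0.0346]
[0.4905 0.1584 0.0477]
[0.4733 0.1491 0.0756]
blk [0.5456 0.0758 0.0346]
[0.5375 0.0715 0.0477]
[0.5203 0.0622 0.0756]
rows 5 t [ 0.054 -0.01   0.978] w [ 0.007 -0.004 -0.012]
[-1.4758 -0.258   1.0628] [-0.1405  0.2811 -0.0024]
```

play_rows:
  targets:
    - [[0.05,-0.01,0.98],[0.01,0,-0.01]]
    - [[0.05,-0.01,0.98],[0.01,0,-0.01]]
    - [[0.05,-0.01,0.98],[0.01,0,-0.01]]
    - [[0.05,-0.01,0.98],[0.01,0,-0.01]]
    - [[0.05,-0.01,0.98],[0.01,0,-0.01]]

```text
t: 5.72
eef_pos: [0.4692, 0.1444, 0.083]
tcp_rot: [[0.721, 0.473, 0.507], [0.387, -0.881, 0.272], [0.575, 0.0, -0.818]]
force: [0.5, -0.4, -0.4]
grip_width: 0.0461
grip_force: 0.0
```

```bash
python3 - <<'E'
from h import *
s=state();print(s['t'],s['eef_pos'],s['q'],s['force'])
d=wrist('w3');cv2.imwrite('pics/w3b.png',cv2.resize(d['pixels'][100:300,170:470,::-1],(750,500),interpolation=cv2.INTER_CUBIC))
E
python3 b.py|tail -2
```

```text
5.725 [0.4692 0.1444 0.083 ] [ -7.0081 -27.7394 144.2501  32.3942  38.2097  33.4766] [ 0.4664 -0.4134 -0.4019]
rows 1 t [ 0.108 -0.083 -0.101] w [ 0.009  0.006 -0.033]
[-1.3149  0.2758 -1.4427] [-0.1911  0.3311  0.0717]
```

View pics/w3b.png

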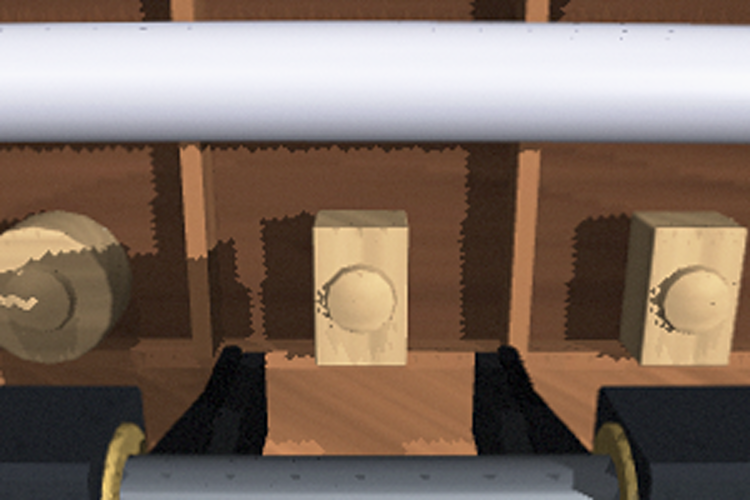

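Run:
```python
from h import *
d=pickle.load(open('w3.pkl','rb'))
loc=np.array([[.022,.014,.022],[.022,-.014,.022],[-.022,.014,.022],[-.022,-.014,.022],[0,0,.027]])
def pts(v):
    Rt=slope(v[3]);B=np.c_[Rt[:,0],-Rt[:,1],-Rt[:,2]];return v[:3]+loc@B.T
for q in[[(314,227),(408,227),(315,364),(406,364),(361,299)],[(650,227),(745,227),(640,364),(730,364),(697,301)]]:
    q=(np.array(q)+.5)/2.5-.5+[170,100]
    f=lambda v:(proj(d,pts(v))-q).ravel()
    r=least_squares(lambda v:np.r_[f(v),(v[2]-.0346)*1000,(v[3]-.4957)*100],[.5,.16,.035,.49]);v=r.x;print(v,r.fun.round(1))
    Rt=slope(v[3]);p=v[:3]-Rt[:,2]*.0155
    s=state();print('in tool',(p-s['eef_pos'])@s['tcp_rot']/.02)
    rows(v[:3]-Rt[:,2]*.06,Rt,1)
    rows(p,Rt,3)
```

```text
[0.4983 0.1631 0.0342 0.4939] [-0.7 -0.9  0.4 -0.9  0.1  0.2  0.4  0.2 -0.1  1.3 -0.4 -0.2]
in tool [ 0.0953 -0.1083  2.14  ]
rows 1 t [ 0.094 -0.108 -0.085] w [-0.001  0.006 -0.019]
rows 3 t [ 0.032 -0.036  0.713] w [-0.     0.002 -0.006]
[0.5449 0.076  0.0344 0.5013] [ 0.8 -0.4  0.5 -0.6 -0.7  0.4 -0.9 -0.1  0.3  0.6 -0.2  0.6]
in tool [0.0987 4.8359 2.1215]
rows 1 t [ 0.097  4.845 -0.103] w [ 0.041  0.006 -0.079]
rows 3 t [0.028 1.613 0.705] w [ 0.014  0.002 -0.026]
```

play_rows:
  targets:
    - [[0.095,-0.11,0],[0,0,-0.02]]
    - [[0,0,0.8],[0,0,0]]
    - [[0,0,0.7],[0,0,0]]
    - [[0,0,0.54],[0,0,0]]
    - [[0,0,0],[0,0,0]]

```text
t: 6.4
eef_pos: [0.4897, 0.1584, 0.0516]
tcp_rot: [[0.72, 0.475, 0.506], [0.389, -0.88, 0.272], [0.575, 0.001, -0.818]]
force: [-0.1, -0.1, 0.2]
grip_width: 0.046
grip_force: 0.0
```

play_rows:
  targets:
    - [[0,0,0],[0,0,0]]
    - [[0,0,0],[0,0,0]]
    - [[0,0,0],[0,0,0]]
  jaw: 255

```text
t: 6.78
eef_pos: [0.49, 0.1583, 0.0517]
tcp_rot: [[0.719, 0.474, 0.507], [0.389, -0.88, 0.272], [0.576, 0.001, -0.818]]
force: [0.8, 0.6, -0.0]
grip_width: 0.0237
grip_force: 0.0
```

Run:
```python
from h import *
s=state();print(s['t'],s['eef_pos'],s['q'],s['force'],s['grip_width'],s['grip_force'])
v=np.array([0.4983,0.1631,0.0342,0.4939]);Rt=slope(v[3])
print('blk in tool mm',(v[:3]-s['eef_pos'])@s['tcp_rot']*1e3)
```

```text
6.775 [0.49   0.1583 0.0517] [ -3.8969 -17.7366 141.8526  37.1787  30.4221  29.5215] [ 0.7726  0.6181 -0.0432] 0.02369427751625509 0.0
blk in tool mm [-2.2067 -0.3354 19.8408]
```

play_rows:
  targets:
    - [[0,0,0],[0,0,0]]
    - [[0,0,0],[0,0,0]]

```text
t: 7.02
eef_pos: [0.4897, 0.1584, 0.0512]
tcp_rot: [[0.72, 0.474, 0.506], [0.389, -0.88, 0.272], [0.575, 0.001, -0.818]]
force: [0.4, 0.2, -0.8]
grip_width: 0.0046
grip_force: 0.0
```

Run:
```python
from h import *
d=wrist('w4');S=snapshot('scene');s=state()
print(s['eef_pos'],s['grip_width'])
a=cv2.resize(d['pixels'][100:340,160:480,::-1],(800,600),interpolation=cv2.INTER_CUBIC)[:600]
b=S['pixels'][150:260,345:515,::-1]
o=np.zeros((600,800,3),np.uint8);o[:360,:480]=cv2.resize(d['pixels'][80:320,160:480,::-1],(480,360));
c=cv2.resize(b,(510,330),interpolation=cv2.INTER_CUBIC);o[270:600,290:800]=c
o[:360,:480]=cv2.resize(d['pixels'][80:320,160:480,::-1],(480,360))
cv2.imwrite('pics/c4.png',o)
v=np.array([0.4983,0.1631,0.0342,0.4939]);Rt=slope(v[3])
B=np.c_[Rt[:,0],-Rt[:,1],-Rt[:,2]]
for l in[(0,0,.027),(.022,.014,.022),(.022,-.014,.022),(-.022,.014,.022),(-.022,-.014,.022)]:
    print((proj(d,v[:3]+B@l)-[160,80])*1.5)
print('tip',(proj(d,s['eef_pos']+s['tcp_rot']@[0,0,.008])-[160,80])*1.5)
```

```text
[0.4897 0.1584 0.0511] 0.0016655878869559645
[[236.5749 249.0191]]
[[201.9834 193.7424]]
[[271.3634 193.8579]]
[[203.9668 290.9697]]
[[268.9359 291.067 ]]
tip [[236.6256 230.8148]]
```

View pics/c4.png

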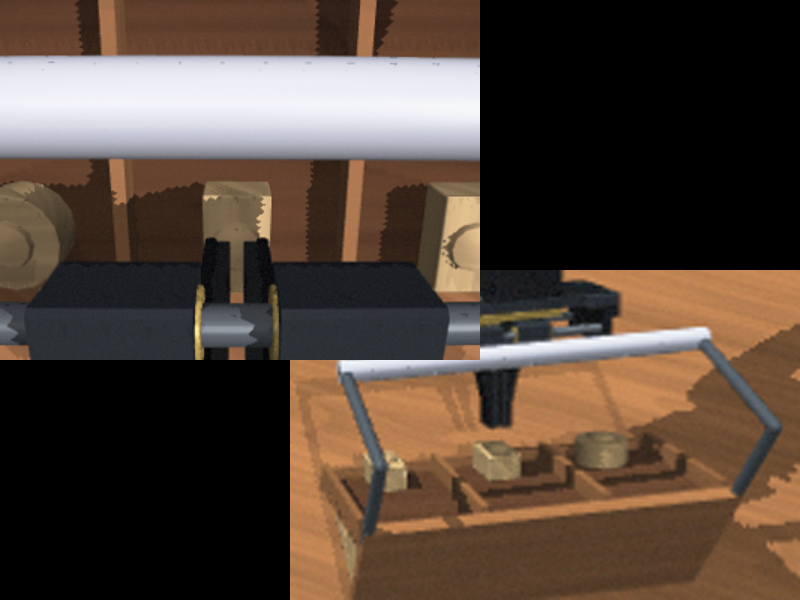

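Run:
```python
from h import *
S=snapshot('scene');s=state()
V=lambda p:(proj(S,p)[0]-[345,150])*3+[290,270]
print('tip in view',V(s['eef_pos']+s['tcp_rot']@[0,0,.008]),'tcp',V(s['eef_pos']))
v=np.array([0.4983,0.1631,0.0342,0.4939]);Rt=slope(v[3]);B=np.c_[Rt[:,0],-Rt[:,1],-Rt[:,2]]
for l in[(0,0,.027),(.022,.014,.022),(.022,-.014,.022),(-.022,.014,.022),(-.022,-.014,.022)]: print(V(v[:3]+B@l))
# pure vision
d=pickle.load(open('w3.pkl','rb'))
loc=np.array([[.022,.014,.022],[.022,-.014,.022],[-.022,.014,.022],[-.022,-.014,.022],[0,0,.027]])
q=(np.array([(314,227),(408,227),(315,364),(406,364),(361,299)])+.5)/2.5-.5+[170,100]
for z0 in(0,-.01,-.02,-.03):
  f=lambda u:(proj(d,[u[0],u[1],.0342+z0]+loc@B.T)-q).ravel()
  r=least_squares(f,[.5,.16]);print(z0,r.x,r.cost,r.fun.round(1))
```

```text
tip in view [495.5049 463.1895] tcp [495.4565 454.4585]
[494.8299 445.6313]
[519.4044 456.9885]
[487.6875 460.2692]
[501.7274 442.3255]
[471.2189 445.4357]
0 [0.4983 0.1631] 2.0726774826164216 [-0.7 -0.9  0.4 -0.9  0.1  0.2  0.4  0.2 -0.1  1.3]
-0.01 [0.5007 0.1645] 2.174632329969778 [ 0.1  0.3 -0.4  0.3  0.8 -0.9 -0.4 -0.9 -0.1  1.2]
-0.02 [0.5031 0.166 ] 9.26216467254038 [ 0.9  1.4 -1.2  1.4  1.5 -1.9 -1.1 -1.9 -0.1  1.1]
-0.03 [0.5056 0.1674] 21.751670789440322 [ 1.6  2.5 -1.9  2.5  2.1 -2.9 -1.7 -2.9 -0.1  1. ]
```

Run:
```python
from h import *
S=snapshot('scene');s=state();d=pickle.load(open('w4.pkl','rb'))
for t in(.008,-.002,-.012,-.022,-.032):
  for x in(.0095,0): 
    P=s['eef_pos']+s['tcp_rot']@[x,0,t]
    print(t,x,'scene',((proj(S,P)[0]-[345,150])*3+[290,270]).round(),'wrist',((proj(d,P)[0]-[160,80])*1.5).round())
print('start/w2 tips');d=pickle.load(open('w3.pkl','rb'))
P0=np.array([.4692,.1444,.083])
for t in(.008,-.012,-.022,-.032): print(t,((proj(d,P0+s['tcp_rot']@[.0095,.023,t])[0]-[170,100])*2.5).round(),((proj(d,P0+s['tcp_rot']@[.0095,-.023,t])[0]-[170,100])*2.5).round())
```

```text
0.008 0.0095 scene [499. 466.] wrist [237. 210.]
0.008 0 scene [496. 463.] wrist [237. 231.]
-0.002 0.0095 scene [499. 455.] wrist [237. 219.]
-0.002 0 scene [495. 452.] wrist [237. 240.]
-0.012 0.0095 scene [499. 444.] wrist [237. 228.]
-0.012 0 scene [495. 441.] wrist [237. 250.]
-0.022 0.0095 scene [499. 433.] wrist [237. 238.]
-0.022 0 scene [495. 430.] wrist [237. 261.]
-0.032 0.0095 scene [499. 422.] wrist [237. 249.]
-0.032 0 scene [495. 419.] wrist [237. 273.]
start/w2 tips
0.008 [458. 300.] [280. 300.]
-0.012 [467. 329.] [272. 329.]
-0.022 [473. 346.] [266. 346.]
-0.032 [479. 364.] [261. 365.]
```

The jaws shut on nothing. Both cameras show the fingertips about 30 mm further back than stated (tool z ≈ −0.022), so I'll reopen and go 32 mm deeper.

play_rows:
  targets:
    - [[0,0,0],[0,0,0]]
    - [[0,0,0],[0,0,0]]
    - [[0,0,0],[0,0,0]]
    - [[0,0,0],[0,0,0]]
    - [[0,0,0],[0,0,0]]
  jaw: 120

```text
t: 7.85
eef_pos: [0.4897, 0.1584, 0.0511]
tcp_rot: [[0.72, 0.474, 0.506], [0.389, -0.88, 0.272], [0.575, 0.001, -0.818]]
force: [0.4, -0.4, 0.6]
grip_width: 0.0416
grip_force: 0.0
```

play_rows:
  targets:
    - [[-0.05,0,0.4],[0,0,0]]
    - [[-0.05,0,0.4],[0,0,0]]
    - [[0,0,0.4],[0,0,0]]
    - [[0,0,0.4],[0,0,0]]
    - [[0,0,0],[0,0,0]]

```text
t: 8.48
eef_pos: [0.5041, 0.1666, 0.0228]
tcp_rot: [[0.721, 0.475, 0.505], [0.389, -0.88, 0.273], [0.574, -0.0, -0.819]]
force: [-0.3, 0.2, 0.1]
grip_width: 0.0458
grip_force: 0.0
```

play_rows:
  targets:
    - [[0,0,0],[0,0,0]]
    - [[0,0,0],[0,0,0]]
    - [[0,0,0],[0,0,0]]
    - [[0,0,0],[0,0,0]]
  jaw: 255

```text
t: 8.98
eef_pos: [0.5047, 0.1663, 0.0242]
tcp_rot: [[0.72, 0.474, 0.507], [0.389, -0.88, 0.272], [0.576, 0.001, -0.818]]
force: [-1.6, -0.8, 1.9]
grip_width: 0.0276
grip_force: 30.0
```

```bash
cat >> h.py <<'E'
J=np.array([.5674,-.2649,-.0845]);RJ=down(J[2])
def jt(xc,h,u,bx=0):  # tool pos putting block centre at jig x=xc, underside h over channel floor
    return w(J,[xc-bx,0,.015+h+u])[0]
E
python3 - <<'E'
from h import *
s=state();v=np.array([0.4983,0.1631,0.0342,0.4939])
o=(v[:3]-s['eef_pos'])@s['tcp_rot'];print('block in tool',o,s['q'])
u,bx=o[2],o[0]
p1=s['eef_pos']-s['tcp_rot'][:,2]*.06
rows(jt(-.06,.03,u,bx),RJ,None,p1,s['tcp_rot'])
print(jt(-.06,.03,u,bx))
E
```

```text
block in tool [-0.0001 -0.0002 -0.0123] [ -2.2607  -9.9889 139.8674  43.3264  25.1899  23.6967]
rows 21 t [-0.153  0.988  0.022] w [-0.084 -0.284  0.267]
[ 0.5077 -0.2598  0.0327]
```

play_rows:
  targets:
    - [[0,0,-0.4],[0,0,0]]
    - [[0,0,-0.8],[0,0,0]]
    - [[0,0,-0.8],[0,0,0]]
    - [[0,0,-0.8],[0,0,0]]
    - [[0,0.4,-0.2],[0,0,0]]

```text
t: 9.6
eef_pos: [0.478, 0.1427, 0.074]
tcp_rot: [[0.718, 0.475, 0.508], [0.39, -0.88, 0.272], [0.576, 0.002, -0.817]]
force: [-0.1, -0.5, 0.2]
grip_width: 0.0279
grip_force: 30.0
```

play_rows:
  targets:
    - [[0,0.98,0],[0,0,0]]
    - [[0,0.98,0],[0,0,0]]
    - [[0,0.98,0],[0,0,0]]
    - [[0,0.98,0],[0,0,0]]
    - [[0,0.98,0],[0,0,0]]

```text
t: 10.22
eef_pos: [0.5247, 0.0555, 0.0726]
tcp_rot: [[0.72, 0.474, 0.506], [0.388, -0.88, 0.272], [0.575, 0.001, -0.818]]
force: [-0.3, 0.0, -0.7]
grip_width: 0.0277
grip_force: 30.0
```

play_rows:
  targets:
    - [[0,0.98,0],[0,0,0]]
    - [[0,0.98,0],[0,0,0]]
    - [[0,0.98,0],[0,0,0]]
    - [[0,0.98,0],[0,0,0]]
    - [[0,0.98,0],[0,0,0]]

```text
t: 10.85
eef_pos: [0.5711, -0.0308, 0.0725]
tcp_rot: [[0.72, 0.474, 0.506], [0.388, -0.881, 0.272], [0.575, 0.001, -0.818]]
force: [0.7, -0.4, 0.1]
grip_width: 0.0275
grip_force: 30.0
```

play_rows:
  targets:
    - [[0,0.98,0],[0,0,0]]
    - [[0,0.98,0],[0,0,0]]

```text
t: 11.1
eef_pos: [0.5897, -0.0653, 0.0726]
tcp_rot: [[0.72, 0.474, 0.506], [0.388, -0.88, 0.272], [0.575, 0.0, -0.818]]
force: [0.3, 0.1, -0.0]
grip_width: 0.0276
grip_force: 30.0
```

Run:
```python
from h import *
s=state();print(s['t'],s['eef_pos'],s['q'],s['grip_width'],s['grip_force'])
rows(jt(-.06,.03,-.0123),RJ)
```

```text
11.1 [ 0.5897 -0.0653  0.0726] [-32.6818   0.4972 123.4089  43.8256  46.5199   0.6847] 0.027648566796926042 29.996936917304993
rows 9 t [-0.742  0.968 -0.054] w [-0.196 -0.661  0.622]
```

play_rows:
  targets:
    - [[-0.74,0.97,-0.05],[-0.2,-0.66,0.62]]
    - [[-0.74,0.97,-0.05],[-0.2,-0.66,0.62]]
    - [[-0.74,0.97,-0.05],[-0.2,-0.66,0.62]]
    - [[-0.74,0.97,-0.05],[-0.2,-0.66,0.62]]
    - [[-0.74,0.97,-0.05],[-0.2,-0.66,0.62]]

```text
t: 11.72
eef_pos: [0.5606, -0.1788, 0.0407]
tcp_rot: [[0.952, 0.17, 0.256], [0.153, -0.985, 0.085], [0.267, -0.042, -0.963]]
force: [0.1, -0.0, 0.1]
grip_width: 0.0277
grip_force: 30.0
```

play_rows:
  targets:
    - [[-0.74,0.97,-0.05],[-0.2,-0.66,0.62]]
    - [[-0.74,0.97,-0.05],[-0.2,-0.66,0.62]]
    - [[-0.74,0.97,-0.05],[-0.2,-0.66,0.62]]
    - [[-0.74,0.97,-0.05],[-0.19,-0.66,0.62]]
    - [[0,0,0],[0,0,0]]

```text
t: 12.35
eef_pos: [0.5085, -0.2599, 0.0323]
tcp_rot: [[0.997, -0.083, 0.003], [-0.083, -0.997, -0.002], [0.003, 0.002, -1.0]]
force: [-0.3, -0.4, -0.1]
grip_width: 0.0276
grip_force: 30.0
```

Run:
```python
from h import *
s=state();print(s['t'],s['eef_pos'],s['tcp_rot'],s['grip_width'],s['force'])
rows(jt(-.06,.003,-.0123),RJ)
d=wrist('w5')
P=s['eef_pos']
# project expected held block & rails for comparison
cx=lambda p:((proj(d,p)[0]-[220,60])*4).round()
for x in(-.12,-.08,-.03,.03): print(x,cx(w(J,[x,.018,.021])[0]),cx(w(J,[x,-.018,.021])[0]))
print('blk',[cx(P+s['tcp_rot']@[a,b,-.0123-.022]) for a in(.022,-.022) for b in(-.014,.014)])
cv2.imwrite('pics/w5b.png',cv2.resize(d['pixels'][60:200,220:420,::-1],None,fx=4,fy=4,interpolation=cv2.INTER_CUBIC))
```

```text
12.35 [ 0.5085 -0.2599  0.0323] [[ 0.9965 -0.0832  0.0025]
 [-0.0832 -0.9965 -0.0022]
 [ 0.0027  0.002  -1.    ]] 0.02757495560530431 [-0.2891 -0.3837 -0.0705]
rows 2 t [-0.025 -0.001  0.666] w [ 0.01  -0.013  0.006]
-0.12 [ 290. 1001.] [ 489. 1001.]
-0.08 [285. 801.] [495. 801.]
-0.03 [278. 517.] [503. 518.]
0.03 [269. 122.] [514. 122.]
blk [array([281., 660.]), array([501., 660.]), array([289., 959.]), array([492., 959.])]
```

View pics/w5b.png

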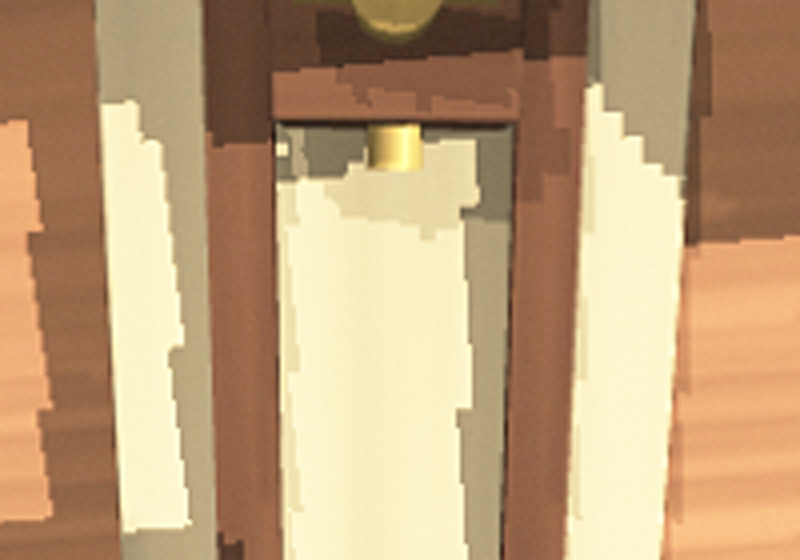

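Held block over the channel: the rails fall on the predicted columns (280/505 against 278/503 at row 517). The stop face's foot is at crop row ~125 and the pin tip at ~168.

Run:
```python
from h import *
d=pickle.load(open('w5.pkl','rb'))
for z,row in[(.015,123),(.015,127),(.0375,60),(.026,168)]:
    q=np.array([393,row])/4+[220,60]-.4
    print(z,row,least_squares(lambda v:proj(d,w(J,[v[0],v[1],z]))[0]-q,[0,0]).x)
# held block: sample colour rows along its centre column to find front top edge
im=d['pixels'].astype(int);
for c in(305,318,335): print(c,[(r,im[r,c].tolist()) for r in range(170,236,3)])
```

```text
0.015 123 [0.0304 0.    ]
0.015 127 [0.0298 0.    ]
0.0375 60 [0.0373 0.0001]
0.026 168 [0.0236 0.    ]
305 [(170, [251, 242, 197]), (173, [251, 242, 197]), (176, [251, 242, 196]), (179, [251, 243, 198]), (182, [251, 243, 198]), (185, [251, 241, 196]), (188, [251, 241, 195]), (191, [251, 242, 198]), (194, [251, 242, 198]), (197, [251, 242, 196]), (200, [251, 242, 197]), (203, [251, 242, 198]), (206, [251, 242, 198]), (209, [252, 243, 200]), (212, [255, 248, 204]), (215, [119, 103, 76]), (218, [119, 100, 75]), (221, [120, 103, 76]), (224, [131, 110, 86]), (227, [193, 163, 123]), (230, [208, 177, 132]), (233, [209, 177, 132])]
318 [(170, [251, 241, 198]), (173, [251, 241, 195]), (176, [251, 241, 196]), (179, [251, 241, 196]), (182, [251, 241, 196]), (185, [251, 241, 195]), (188, [251, 242, 198]), (191, [251, 241, 196]), (194, [251, 241, 195]), (197, [251, 240, 194]), (200, [251, 241, 195]), (203, [251, 243, 197]), (206, [251, 243, 199]), (209, [251, 243, 195]), (212, [254, 245, 201]), (215, [130, 110, 82]), (218, [129, 108, 83]), (221, [123, 104, 80]), (224, [119, 100, 75]), (227, [175, 148, 109]), (230, [190, 161, 120]), (233, [199, 168, 125])]
335 [(170, [176, 155, 119]), (173, [177, 158, 120]), (176, [173, 154, 117]), (179, [173, 154, 117]), (182, [255, 248, 203]), (185, [255, 248, 205]), (188, [255, 247, 201]), (191, [255, 247, 203]), (194, [255, 247, 201]), (197, [254, 247, 208]), (200, [254, 247, 207]), (203, [254, 247, 206]), (206, [181, 162, 122]), (209, [184, 165, 125]), (212, [186, 166, 126]), (215, [129, 107, 80]), (218, [127, 106, 80]), (221, [133, 112, 85]), (224, [129, 108, 82]), (227, [190, 160, 119]), (230, [202, 170, 127]), (233, [205, 173, 128])]
```

play_rows:
  targets:
    - [[-0.02,0,0.6],[0.01,-0.01,0]]
    - [[-0.02,0,0.55],[0.01,-0.01,0]]
    - [[0,0,0.18],[0,0,0]]
    - [[0,0,0],[0,0,0]]

```text
t: 12.9
eef_pos: [0.5071, -0.2584, 0.0055]
tcp_rot: [[0.997, -0.083, -0.0], [-0.083, -0.997, 0.0], [-0.0, -0.0, -1.0]]
force: [-0.6, -0.0, -0.3]
grip_width: 0.0278
grip_force: 30.0
```

play_rows:
  targets:
    - [[0,0,0.05],[0,0,0]]
    - [[0,0,0],[0,0,0]]

```text
t: 13.15
eef_pos: [0.5078, -0.259, 0.0055]
tcp_rot: [[0.997, -0.083, 0.001], [-0.083, -0.997, -0.001], [0.001, 0.001, -1.0]]
force: [0.1, -0.7, -0.8]
grip_width: 0.0275
grip_force: 30.0
```

play_rows:
  targets:
    - [[0,0.03,0.05],[0,0,0]]
    - [[0,0,0],[0,0,0]]

```text
t: 13.4
eef_pos: [0.5074, -0.2595, 0.0042]
tcp_rot: [[0.997, -0.083, 0.001], [-0.083, -0.997, -0.001], [0.001, 0.0, -1.0]]
force: [-0.3, 0.1, -0.2]
grip_width: 0.0275
grip_force: 30.0
```

play_rows:
  targets:
    - [[0,0,0.05],[0,0,0]]
    - [[0,0,0],[0,0,0]]

```text
t: 13.65
eef_pos: [0.5074, -0.2594, 0.003]
tcp_rot: [[0.997, -0.083, 0.0], [-0.083, -0.997, -0.0], [0.0, 0.0, -1.0]]
force: [0.1, 0.1, -0.9]
grip_width: 0.0276
grip_force: 30.0
```

play_rows:
  targets:
    - [[0,0,0.03],[0,0,0]]
    - [[0,0,0],[0,0,0]]

```text
t: 13.9
eef_pos: [0.5074, -0.2594, 0.0024]
tcp_rot: [[0.997, -0.083, 0.0], [-0.083, -0.997, -0.0], [0.0, 0.0, -1.0]]
force: [-0.5, -0.3, -0.5]
grip_width: 0.0274
grip_force: 30.0
```

play_rows:
  targets:
    - [[0,0,0.03],[0,0,0]]
    - [[0,0,0],[0,0,0]]

```text
t: 14.15
eef_pos: [0.5075, -0.2595, 0.002]
tcp_rot: [[0.997, -0.083, 0.001], [-0.083, -0.997, -0.0], [0.001, 0.0, -1.0]]
force: [-0.2, -0.5, -0.2]
grip_width: 0.0276
grip_force: 30.0
```

play_rows:
  targets:
    - [[0,0,0.03],[0,0,0]]
    - [[0,0,0],[0,0,0]]

```text
t: 14.4
eef_pos: [0.5075, -0.2595, 0.0019]
tcp_rot: [[0.997, -0.083, 0.0], [-0.083, -0.997, -0.001], [0.001, 0.0, -1.0]]
force: [-1.4, 1.5, 5.7]
grip_width: 0.0274
grip_force: 30.0
```

play_rows:
  targets:
    - [[0.2,0,-0.025],[0,0,0]]
    - [[0.8,0,0],[0,0,0]]
    - [[0.9,0,0],[0,0,0]]
    - [[0.7,0,0],[0,0,0]]
    - [[0.3,0,0],[0,0,0]]

```text
t: 15.02
eef_pos: [0.5658, -0.2644, 0.0019]
tcp_rot: [[0.997, -0.082, 0.0], [-0.082, -0.997, -0.001], [0.0, 0.001, -1.0]]
force: [-3.7, 0.6, 5.3]
grip_width: 0.0276
grip_force: 30.0
```

play_rows:
  targets:
    - [[0,0,0],[0,0,0]]
    - [[0.05,0,0],[0,0,0]]
    - [[0.05,0,0],[0,0,0]]

```text
t: 15.4
eef_pos: [0.5665, -0.2645, 0.0019]
tcp_rot: [[0.997, -0.083, -0.001], [-0.083, -0.997, -0.0], [-0.001, 0.0, -1.0]]
force: [-3.0, -0.0, 4.0]
grip_width: 0.0275
grip_force: 30.0
```

play_rows:
  targets:
    - [[0.05,0,0],[0,0,0]]
    - [[0.05,0,0],[0,0,0]]

```text
t: 15.65
eef_pos: [0.569, -0.2646, 0.0019]
tcp_rot: [[0.997, -0.083, 0.0], [-0.083, -0.997, -0.0], [0.0, 0.0, -1.0]]
force: [-2.1, 0.0, 4.6]
grip_width: 0.0277
grip_force: 30.0
```

play_rows:
  targets:
    - [[0.05,0,0],[0,0,0]]
    - [[0,0,0],[0,0,0]]

```text
t: 15.9
eef_pos: [0.5703, -0.2648, 0.0019]
tcp_rot: [[0.997, -0.083, 0.001], [-0.083, -0.997, -0.001], [0.001, 0.0, -1.0]]
force: [-2.5, -0.4, 3.6]
grip_width: 0.0276
grip_force: 30.0
```

play_rows:
  targets:
    - [[0.05,0,-0.015],[0,0,0]]
    - [[0.05,0,0],[0,0,0]]
    - [[0,0,0],[0,0,0]]

```text
t: 16.27
eef_pos: [0.5724, -0.2648, 0.002]
tcp_rot: [[0.997, -0.083, 0.001], [-0.083, -0.997, -0.0], [0.001, 0.0, -1.0]]
force: [-0.6, 0.9, 1.7]
grip_width: 0.0276
grip_force: 30.0
```

play_rows:
  targets:
    - [[0.03,0,0],[0,0,0]]
    - [[0,0,0],[0,0,0]]

```text
t: 16.52
eef_pos: [0.5729, -0.2648, 0.002]
tcp_rot: [[0.997, -0.083, 0.001], [-0.083, -0.997, -0.0], [0.001, 0.0, -1.0]]
force: [-1.4, -0.2, 0.6]
grip_width: 0.0277
grip_force: 30.0
```

play_rows:
  targets:
    - [[0.03,0,0],[0,0,0]]
    - [[0,0,0],[0,0,0]]

```text
t: 16.77
eef_pos: [0.5734, -0.2649, 0.002]
tcp_rot: [[0.997, -0.083, 0.001], [-0.083, -0.997, -0.0], [0.001, 0.0, -1.0]]
force: [0.5, 0.3, 0.3]
grip_width: 0.0275
grip_force: 30.0
```

play_rows:
  targets:
    - [[0.02,0,0],[0,0,0]]
    - [[0,0,0],[0,0,0]]

```text
t: 17.02
eef_pos: [0.5738, -0.265, 0.0021]
tcp_rot: [[0.997, -0.083, 0.0], [-0.083, -0.997, -0.0], [0.001, 0.0, -1.0]]
force: [0.1, 0.7, -0.4]
grip_width: 0.0276
grip_force: 30.0
```

play_rows:
  targets:
    - [[0.015,0,0],[0,0,0]]
    - [[0,0,0],[0,0,0]]

```text
t: 17.27
eef_pos: [0.5741, -0.265, 0.0022]
tcp_rot: [[0.997, -0.083, 0.001], [-0.083, -0.997, -0.0], [0.001, 0.0, -1.0]]
force: [0.2, -0.5, 0.2]
grip_width: 0.0273
grip_force: 30.0
```

play_rows:
  targets:
    - [[0.015,0,0],[0,0,0]]
    - [[0,0,0],[0,0,0]]

```text
t: 17.52
eef_pos: [0.5744, -0.2651, 0.0022]
tcp_rot: [[0.997, -0.083, 0.001], [-0.083, -0.997, -0.0], [0.001, 0.0, -1.0]]
force: [0.3, 0.3, -0.5]
grip_width: 0.0276
grip_force: 30.0
```

play_rows:
  targets:
    - [[0.015,0,0],[0,0,0]]
    - [[0,0,0],[0,0,0]]

```text
t: 17.77
eef_pos: [0.5747, -0.2651, 0.0022]
tcp_rot: [[0.997, -0.083, 0.001], [-0.083, -0.997, -0.0], [0.001, 0.0, -1.0]]
force: [0.3, 0.4, -0.6]
grip_width: 0.0276
grip_force: 30.0
```

play_rows:
  targets:
    - [[0.015,0,0],[0,0,0]]
    - [[0,0,0],[0,0,0]]

```text
t: 18.02
eef_pos: [0.575, -0.2651, 0.0022]
tcp_rot: [[0.997, -0.083, 0.0], [-0.083, -0.997, -0.0], [0.001, 0.0, -1.0]]
force: [0.3, -0.9, 0.2]
grip_width: 0.0277
grip_force: 30.0
```

play_rows:
  targets:
    - [[0.015,0,0],[0,0,0]]
    - [[0,0,0],[0,0,0]]

```text
t: 18.27
eef_pos: [0.5753, -0.2651, 0.0022]
tcp_rot: [[0.997, -0.083, 0.0], [-0.083, -0.997, -0.0], [0.0, 0.0, -1.0]]
force: [0.5, -0.3, -0.6]
grip_width: 0.0276
grip_force: 30.0
```

play_rows:
  targets:
    - [[0.015,0,0],[0,0,0]]
    - [[0,0,0],[0,0,0]]

```text
t: 18.52
eef_pos: [0.5753, -0.2651, 0.0021]
tcp_rot: [[0.997, -0.083, -0.0], [-0.083, -0.997, -0.0], [-0.0, 0.0, -1.0]]
force: [-1.3, -0.1, 0.5]
grip_width: 0.0276
grip_force: 30.0
```

play_rows:
  targets:
    - [[0.015,0,0],[0,0,0]]
    - [[0,0,0],[0,0,0]]

```text
t: 18.77
eef_pos: [0.5754, -0.2651, 0.0021]
tcp_rot: [[0.997, -0.083, -0.001], [-0.083, -0.997, -0.0], [-0.001, 0.0, -1.0]]
force: [-4.8, 1.5, 1.8]
grip_width: 0.0276
grip_force: 30.0
```

play_rows:
  targets:
    - [[0,0,0],[0,0,0]]
    - [[0,0,0],[0,0,0]]
    - [[0,0,0],[0,0,0]]
    - [[0,0,-0.4],[0,0,0]]
    - [[0,0,-0.9],[0,0,0]]
  jaw: 120

```text
t: 19.4
eef_pos: [0.5753, -0.2647, 0.0282]
tcp_rot: [[0.997, -0.083, -0.001], [-0.083, -0.997, 0.0], [-0.001, -0.0, -1.0]]
force: [1.7, -0.7, 0.3]
grip_width: 0.0458
grip_force: 0.0
```

play_rows:
  targets:
    - [[0,0,-0.9],[0,0,0]]
    - [[0,0,-0.9],[0,0,0]]
    - [[0,0,-0.4],[0,0,0]]
    - [[0,0,0],[0,0,0]]

```text
t: 19.9
eef_pos: [0.5764, -0.2655, 0.0733]
tcp_rot: [[0.997, -0.083, 0.002], [-0.083, -0.997, -0.001], [0.002, 0.001, -1.0]]
force: [-1.0, -0.8, -0.1]
grip_width: 0.0463
grip_force: 0.0
```

Run:
```python
from h import *
s=state();print(s['t'],s['eef_pos'],s['tcp_rot'],s['grip_width'],s['force'])
d=wrist('w6');im=d['pixels'].astype(int)
# expected front/back/top edges of block 1, pin
bc=.5754
xc=((np.array([.5754,-.2651])-J[:2])@[np.cos(J[2]),np.sin(J[2])]);print('block jig x',xc)
for n,l in[('face base',(.030,0,.015)),('front top',(xc+.022,0,.037)),('stop top',(xc+.022,0,.0375)),('rear top',(xc-.022,0,.037)),('rear bot',(xc-.022,0,.015)),('ytop+',(xc,.014,.037)),('ytop-',(xc,-.014,.037))]: print(n,proj(d,w(J,l))[0])
c=int(proj(d,w(J,[xc,.012,.037]))[0][0]);c2=int(proj(d,w(J,[xc,-.012,.037]))[0][0])
for k in(c,c2): print(k,[(r,int(im[r,k].sum())) for r in range(40,160,2)])
```

```text
19.9 [ 0.5764 -0.2655  0.0733] [[ 0.9966 -0.0829  0.0021]
 [-0.0829 -0.9966 -0.0014]
 [ 0.0022  0.0012 -1.    ]] 0.04625653847889784 [-1.0095 -0.8446 -0.1101]
block jig x 0.007988335885820479
face base [317.7699 184.7114]
front top [317.8482 191.8012]
stop top [317.8501 191.977 ]
rear top [317.6842 247.8448]
rear bot [317.6228 236.6714]
ytop+ [298.8446 220.5526]
ytop- [336.6785 220.6202]
301 [(40, 533), (42, 544), (44, 547), (46, 551), (48, 559), (50, 561), (52, 574), (54, 571), (56, 549), (58, 548), (60, 549), (62, 495), (64, 698), (66, 702), (68, 700), (70, 704), (72, 702), (74, 703), (76, 707), (78, 707), (80, 707), (82, 707), (84, 708), (86, 706), (88, 708), (90, 706), (92, 707), (94, 711), (96, 709), (98, 708), (100, 712), (102, 710), (104, 710), (106, 712), (108, 713), (110, 712), (112, 713), (114, 712), (116, 715), (118, 714), (120, 717), (122, 715), (124, 719), (126, 717), (128, 720), (130, 719), (132, 719), (134, 718), (136, 717), (138, 720), (140, 719), (142, 593), (144, 513), (146, 306), (148, 156), (150, 130), (152, 218), (154, 219), (156, 223), (158, 211)]
333 [(40, 532), (42, 538), (44, 559), (46, 555), (48, 560), (50, 563), (52, 558), (54, 542), (56, 553), (58, 556), (60, 551), (62, 498), (64, 692), (66, 688), (68, 689), (70, 691), (72, 698), (74, 673), (76, 683), (78, 679), (80, 680), (82, 684), (84, 709), (86, 705), (88, 705), (90, 704), (92, 707), (94, 707), (96, 709), (98, 702), (100, 706), (102, 702), (104, 707), (106, 702), (108, 704), (110, 706), (112, 708), (114, 709), (116, 710), (118, 628), (120, 457), (122, 466), (124, 464), (126, 660), (128, 710), (130, 711), (132, 712), (134, 713), (136, 714), (138, 721), (140, 487), (142, 487), (144, 486), (146, 321), (148, 162), (150, 150), (152, 233), (154, 219), (156, 220), (158, 217)]
```

Run:
```python
from h import *
d=pickle.load(open('w6.pkl','rb'));im=d['pixels'].astype(int)
for k in(300,304,310,318,326,332,335): print(k,[int(im[r,k].sum()) for r in range(180,200)])
for r in (205,220,228): print(r,[int(im[r,k].sum()) for k in range(286,352)])
# next: to neg block hover at tool depth like before (+bin perp), with block2 fit
v=np.array([0.5449,0.076,0.0344,0.5013]);v[3]=.495
Rt=slope(v[3]);pre=v[:3]+Rt@[0,0,.0123-.045];print('pre',pre,'grasp',v[:3]+Rt@[0,0,.0123])
s=state();mid=pre+Rt@[0,.20,-.01];print('mid',mid);rows(mid,Rt)
```

```text
300 [220, 233, 238, 226, 374, 385, 381, 389, 382, 380, 377, 389, 257, 709, 732, 728, 726, 726, 725, 724]
304 [166, 233, 235, 234, 381, 387, 380, 382, 385, 375, 375, 393, 225, 715, 737, 731, 731, 732, 731, 730]
310 [171, 175, 166, 332, 331, 331, 330, 379, 372, 375, 382, 392, 230, 722, 742, 737, 735, 736, 735, 737]
318 [360, 354, 486, 390, 333, 324, 322, 318, 377, 382, 376, 392, 258, 689, 722, 719, 717, 722, 723, 725]
326 [170, 156, 316, 330, 334, 327, 324, 318, 329, 376, 384, 391, 261, 706, 736, 732, 730, 728, 729, 729]
332 [164, 310, 322, 325, 324, 327, 325, 325, 315, 365, 369, 394, 272, 709, 738, 733, 730, 732, 731, 733]
335 [149, 307, 328, 325, 328, 335, 327, 325, 320, 316, 366, 394, 254, 683, 734, 731, 725, 728, 728, 727]
205 [234, 238, 243, 240, 247, 232, 231, 223, 216, 191, 405, 393, 505, 709, 725, 726, 727, 731, 731, 731, 731, 733, 736, 735, 734, 738, 733, 732, 733, 732, 733, 730, 724, 716, 718, 715, 715, 721, 719, 725, 728, 730, 730, 732, 733, 729, 730, 726, 729, 725, 631, 363, 381, 384, 370, 220, 369, 354, 365, 368, 376, 378, 381, 377, 371, 365]
220 [240, 235, 235, 245, 238, 241, 223, 221, 216, 201, 346, 404, 378, 669, 726, 727, 727, 375, 494, 680, 673, 673, 675, 680, 683, 690, 693, 702, 705, 709, 715, 718, 720, 722, 728, 729, 732, 731, 730, 731, 732, 733, 735, 736, 695, 665, 734, 728, 730, 722, 379, 373, 385, 375, 245, 319, 315, 357, 365, 360, 369, 376, 378, 370, 359, 356]
228 [223, 229, 241, 238, 235, 239, 225, 227, 210, 202, 343, 397, 364, 645, 727, 723, 728, 731, 423, 595, 696, 689, 691, 692, 695, 697, 702, 703, 706, 708, 714, 717, 720, 720, 725, 724, 728, 729, 730, 732, 734, 739, 738, 723, 676, 687, 731, 726, 727, 739, 348, 381, 381, 370, 237, 363, 364, 352, 367, 363, 363, 368, 372, 358, 347, 337]
pre [0.5284 0.0671 0.0612] grasp [0.5511 0.0794 0.0243]
mid [ 0.6184 -0.1116  0.0694]
rows 8 t [ 0.409 -0.912  0.159] w [ 0.221  0.741 -0.699]
```

play_rows:
  targets:
    - [[0.41,-0.91,0.16],[0.22,0.74,-0.7]]
    - [[0.41,-0.91,0.16],[0.22,0.74,-0.7]]
    - [[0.41,-0.91,0.16],[0.22,0.74,-0.7]]
    - [[0.41,-0.91,0.16],[0.22,0.74,-0.7]]
    - [[0.41,-0.91,0.16],[0.22,0.74,-0.7]]

```text
t: 20.58
eef_pos: [0.6122, -0.1709, 0.064]
tcp_rot: [[0.895, 0.278, 0.348], [0.243, -0.96, 0.141], [0.374, -0.042, -0.927]]
force: [0.1, 0.2, 0.3]
grip_width: 0.0461
grip_force: 0.0
```

play_rows:
  targets:
    - [[0.41,-0.91,0.16],[0.22,0.74,-0.7]]
    - [[0.41,-0.91,0.16],[0.22,0.74,-0.7]]
    - [[0.41,-0.91,0.16],[0.22,0.74,-0.7]]
    - [[0,-0.8,0],[0,0,0]]
    - [[0,-0.98,0],[0,0,0]]

```text
t: 21.2
eef_pos: [0.6008, -0.0802, 0.0684]
tcp_rot: [[0.724, 0.473, 0.502], [0.388, -0.881, 0.271], [0.571, -0.001, -0.821]]
force: [-0.6, 0.3, -0.1]
grip_width: 0.0465
grip_force: 0.0
```

play_rows:
  targets:
    - [[0,-0.98,0],[0,0,0]]
    - [[0,-0.98,0],[0,0,0]]
    - [[0,-0.98,0],[0,0,0]]
    - [[0,-0.98,0],[0,0,0]]
    - [[0,-0.98,0],[0,0,0]]

```text
t: 21.82
eef_pos: [0.5545, 0.0068, 0.069]
tcp_rot: [[0.721, 0.475, 0.504], [0.39, -0.88, 0.271], [0.572, 0.001, -0.82]]
force: [0.7, 0.6, -0.7]
grip_width: 0.0465
grip_force: 0.0
```

Run:
```python
from h import *
v=np.array([0.5449,0.076,0.0344,.495]);Rt=slope(v[3]);pre=v[:3]+Rt@[0,0,.0123-.045]
s=state();print(s['t'],s['eef_pos'],s['q'],s['force']);rows(pre,Rt)
d=wrist('w7');im=d['pixels'];g=cv2.cvtColor(im,cv2.COLOR_RGB2HSV)
B=np.c_[Rt[:,0],-Rt[:,1],-Rt[:,2]]
for l in[(.022,.014,.022),(.022,-.014,.022),(-.022,.014,.022),(-.022,-.014,.022)]: print(proj(d,v[:3]+B@l)[0])
m=(cv2.inRange(im,(150,120,80),(255,255,220)));q=proj(d,v[:3]+B@[.012,0,.022])[0].round().astype(int)
for dy in(-6,0,6):
  r=q[1]+dy;print(r,q[0]-35,im[r,q[0]-35:q[0]+35].astype(int).sum(1).tolist())
```

```text
21.825 [0.5545 0.0068 0.069 ] [-26.0719  -7.4544 131.2861  43.2005  42.8203   6.5207] [ 0.6922  0.6164 -0.7453]
rows 4 t [ 0.002 -0.818  0.121] w [0.001 0.004 0.001]
[200.2937 196.0281]
[241.4258 196.0504]
[206.8464 255.1946]
[245.6759 255.4213]
204 187 [139, 130, 141, 136, 147, 145, 136, 123, 140, 136, 140, 141, 124, 131, 112, 387, 544, 373, 343, 341, 335, 365, 354, 368, 365, 375, 373, 368, 366, 397, 415, 379, 360, 365, 368, 353, 342, 335, 335, 335, 303, 324, 345, 345, 358, 358, 367, 365, 372, 363, 324, 351, 349, 342, 401, 280, 168, 168, 146, 421, 448, 185, 162, 128, 135, 145, 135, 138, 134, 139]
210 187 [146, 141, 135, 141, 157, 139, 151, 148, 142, 150, 150, 145, 142, 140, 133, 168, 290, 352, 353, 348, 357, 357, 361, 364, 366, 372, 372, 375, 377, 382, 374, 370, 366, 368, 365, 364, 351, 343, 338, 334, 338, 341, 340, 346, 355, 356, 363, 362, 366, 363, 360, 354, 353, 345, 356, 300, 189, 174, 166, 180, 169, 184, 184, 131, 134, 136, 137, 142, 147, 142]
216 187 [154, 144, 148, 154, 156, 148, 152, 134, 144, 151, 142, 149, 142, 136, 144, 133, 204, 313, 355, 345, 353, 356, 362, 357, 370, 370, 363, 374, 380, 390, 391, 387, 390, 398, 407, 406, 397, 378, 369, 358, 355, 359, 350, 349, 352, 351, 353, 359, 358, 375, 364, 362, 352, 352, 353, 332, 255, 182, 171, 172, 172, 180, 191, 153, 132, 140, 140, 138, 132, 154]
```

play_rows:
  targets:
    - [[0,-0.9,0.1],[0,0,0]]
    - [[0,-0.9,0.14],[0,0,0]]
    - [[0,-0.8,0.12],[0,0,0]]
    - [[0,-0.65,0.12],[0,0,0]]
    - [[0,0,0],[0,0,0]]

```text
t: 22.5
eef_pos: [0.5283, 0.0667, 0.0607]
tcp_rot: [[0.721, 0.477, 0.503], [0.391, -0.879, 0.272], [0.572, 0.0, -0.82]]
force: [0.3, -1.3, 0.2]
grip_width: 0.046
grip_force: 0.0
```

Run:
```python
from h import *
v=np.array([0.5449,0.076,0.0344,.495]);Rt=slope(v[3])
s=state();print(s['t'],s['eef_pos'],s['q'],s['force']);print((v[:3]+Rt@[0,0,.0123]-s['eef_pos'])@s['tcp_rot']/.02)
```

```text
22.5 [0.5283 0.0667 0.0607] [-18.7558 -12.3668 136.4981  42.3269  38.5573  12.9827] [ 0.2632 -1.2745  0.172 ]
[ 0.0286 -0.0146  2.2351]
```

play_rows:
  targets:
    - [[0.03,-0.015,0.6],[0,0,0]]
    - [[0,0,0.7],[0,0,0]]
    - [[0,0,0.6],[0,0,0]]
    - [[0,0,0.34],[0,0,0]]
    - [[0,0,0],[0,0,0]]

```text
t: 23.12
eef_pos: [0.5519, 0.0781, 0.0243]
tcp_rot: [[0.722, 0.475, 0.503], [0.39, -0.88, 0.272], [0.572, 0.0, -0.82]]
force: [-0.2, 0.1, 0.7]
grip_width: 0.0459
grip_force: 0.0
```

play_rows:
  targets:
    - [[0,0,0],[0,0,0]]
    - [[0,0,0],[0,0,0]]
    - [[0,0,0],[0,0,0]]
    - [[0,0,0],[0,0,0]]
  jaw: 255

```text
t: 23.62
eef_pos: [0.5521, 0.078, 0.0251]
tcp_rot: [[0.721, 0.475, 0.505], [0.39, -0.88, 0.271], [0.573, 0.001, -0.82]]
force: [-3.4, -1.3, 5.1]
grip_width: 0.0277
grip_force: 30.0
```

Run:
```python
from h import *
v=np.array([0.5449,0.076,0.0344,.495]);Rt=slope(v[3])
s=state();print(s['t'],s['eef_pos'],s['tcp_rot'],s['grip_width'],s['grip_force']);print((v[:3]-s['eef_pos'])@s['tcp_rot'])
```

```text
23.625 [0.5521 0.078  0.0251] [[ 0.7209  0.4752  0.5045]
 [ 0.3901 -0.8799  0.2713]
 [ 0.5729  0.0012 -0.8197]] 0.027717441062323506 29.999450147151947
[-0.0007 -0.0016 -0.0118]
```

play_rows:
  targets:
    - [[0,0,-0.4],[0,0,0]]
    - [[0,0,-0.8],[0,0,0]]
    - [[0,0,-0.8],[0,0,0]]
    - [[0,0,-0.8],[0,0,0]]
    - [[0,0.4,-0.2],[0,0,0]]

```text
t: 24.25
eef_pos: [0.5255, 0.0545, 0.0748]
tcp_rot: [[0.72, 0.476, 0.505], [0.391, -0.88, 0.271], [0.573, 0.002, -0.819]]
force: [0.5, -0.4, 0.2]
grip_width: 0.0277
grip_force: 30.0
```

play_rows:
  targets:
    - [[0,0.98,0],[0,0,0]]
    - [[0,0.98,0],[0,0,0]]
    - [[0,0.98,0],[0,0,0]]
    - [[0,0.98,0],[0,0,0]]
    - [[0,0.98,0],[0,0,0]]

```text
t: 24.88
eef_pos: [0.5723, -0.0324, 0.0734]
tcp_rot: [[0.722, 0.475, 0.504], [0.39, -0.88, 0.271], [0.572, 0.0, -0.82]]
force: [0.6, 0.1, -0.6]
grip_width: 0.0276
grip_force: 30.0
```

play_rows:
  targets:
    - [[0,0.98,0],[0,0,0]]
    - [[0,0.98,0],[0,0,0]]

```text
t: 25.12
eef_pos: [0.591, -0.067, 0.0735]
tcp_rot: [[0.722, 0.475, 0.504], [0.39, -0.88, 0.271], [0.572, 0.0, -0.82]]
force: [0.3, 0.9, -0.1]
grip_width: 0.0275
grip_force: 30.0
```

Run:
```python
from h import *
s=state();print(s['t'],s['eef_pos'],s['q'],s['grip_width'],s['grip_force'])
print(jt(-.09,.03,-.0123));rows(jt(-.09,.03,-.0123),RJ)
```

```text
25.125 [ 0.591  -0.067   0.0735] [-32.6807   0.6768 123.011   43.4309  46.7117   1.0266] 0.027503267999084143 29.995068311691284
[ 0.4777 -0.2573  0.0327]
rows 9 t [-0.903  0.904 -0.102] w [-0.196 -0.658  0.624]
```

play_rows:
  targets:
    - [[-0.9,0.9,-0.1],[-0.2,-0.66,0.62]]
    - [[-0.9,0.9,-0.1],[-0.2,-0.66,0.62]]
    - [[-0.9,0.9,-0.1],[-0.2,-0.66,0.62]]
    - [[-0.9,0.9,-0.1],[-0.2,-0.66,0.62]]
    - [[-0.9,0.9,-0.1],[-0.2,-0.66,0.62]]

```text
t: 25.75
eef_pos: [0.5439, -0.1799, 0.0392]
tcp_rot: [[0.952, 0.17, 0.254], [0.154, -0.985, 0.084], [0.264, -0.041, -0.964]]
force: [-0.4, 0.7, 0.2]
grip_width: 0.0276
grip_force: 30.0
```

play_rows:
  targets:
    - [[-0.9,0.9,-0.1],[-0.2,-0.66,0.62]]
    - [[-0.9,0.9,-0.1],[-0.2,-0.66,0.62]]
    - [[-0.9,0.9,-0.1],[-0.2,-0.66,0.62]]
    - [[-0.92,0.92,-0.11],[-0.17,-0.65,0.65]]
    - [[0,0,0],[0,0,0]]

```text
t: 26.38
eef_pos: [0.4779, -0.257, 0.0333]
tcp_rot: [[0.996, -0.085, 0.001], [-0.085, -0.996, -0.002], [0.001, 0.002, -1.0]]
force: [0.6, 1.0, -0.1]
grip_width: 0.0273
grip_force: 30.0
```

Run:
```python
from h import *
s=state();print(s['t'],s['eef_pos'],s['tcp_rot'],s['grip_width'],s['force'])
rows(jt(-.09,.001,-.013),RJ,3)
d=wrist('w8');im=d['pixels'].astype(int)
for k in(306,318,332): print(k,[int(im[r,k].sum()) for r in range(205,235)])
print([proj(d,s['eef_pos']+s['tcp_rot']@[.022,0,z])[0] for z in(-.0123,-.0343)])
# block1 rear edges
for k in(306,318,332): print(k,[int(im[r,k].sum()) for r in range(60,150,2)])
print(proj(d,w(J,[[-.014,0,.015],[-.014,0,.037],[.03,0,.037]])))
print([int(x) for x in im[226,290:350].sum(1)])
print(proj(d,[s['eef_pos']+s['tcp_rot']@[.022,y,-.0343] for y in(-.014,.014)]))
```

```text
26.375 [ 0.4779 -0.257   0.0333] [[ 0.9963 -0.0854  0.0008]
 [-0.0854 -0.9963 -0.0017]
 [ 0.001   0.0016 -1.    ]] 0.02734095041830995 [ 0.5942  0.9871 -0.1161]
rows 3 t [-0.003  0.005  0.505] w [ 0.005 -0.003 -0.003]
306 [674, 672, 670, 673, 672, 670, 671, 673, 677, 632, 336, 292, 290, 290, 274, 282, 282, 278, 285, 313, 305, 309, 313, 441, 484, 491, 491, 492, 498, 491]
318 [666, 668, 669, 672, 666, 668, 668, 667, 679, 629, 323, 273, 296, 305, 301, 301, 306, 292, 292, 283, 283, 280, 283, 405, 430, 445, 441, 451, 458, 461]
332 [691, 684, 689, 690, 693, 686, 691, 693, 699, 656, 357, 299, 303, 312, 273, 283, 281, 280, 292, 302, 308, 303, 293, 424, 467, 481, 483, 478, 474, 482]
[array([317.6512, 211.4707]), array([317.6928, 225.0298])]
306 [628, 624, 622, 621, 614, 625, 628, 626, 628, 633, 639, 645, 651, 660, 563, 248, 471, 709, 697, 698, 698, 695, 698, 697, 698, 697, 694, 683, 282, 502, 596, 589, 592, 594, 596, 584, 669, 669, 666, 671, 668, 668, 669, 669, 668]
318 [675, 674, 669, 667, 662, 674, 678, 676, 678, 673, 671, 676, 678, 687, 686, 678, 627, 473, 651, 667, 703, 702, 702, 702, 701, 702, 704, 688, 255, 599, 589, 595, 593, 594, 590, 591, 596, 595, 652, 666, 672, 664, 667, 665, 666]
332 [605, 685, 688, 687, 694, 700, 702, 706, 709, 708, 712, 716, 680, 563, 629, 625, 690, 686, 685, 691, 685, 686, 684, 686, 685, 684, 687, 657, 518, 602, 600, 596, 597, 598, 598, 600, 600, 601, 600, 661, 674, 678, 676, 674, 674]
[[318.1104 113.3557]
 [318.2686 114.107 ]
 [318.3191  27.2824]]
[165, 283, 297, 294, 304, 311, 304, 298, 306, 305, 300, 312, 305, 312, 312, 307, 309, 303, 307, 303, 292, 295, 283, 284, 273, 281, 277, 277, 280, 284, 280, 281, 291, 294, 292, 293, 293, 301, 303, 307, 297, 303, 303, 301, 290, 295, 298, 295, 287, 285, 285, 285, 281, 262, 183, 265, 266, 247, 261, 251]
[[290.1753 225.0001]
 [345.2074 225.0436]]
```

play_rows:
  targets:
    - [[0,0,0.6],[0,0,0]]
    - [[0,0,0.6],[0,0,0]]
    - [[0,0.005,0.25],[0.01,-0.01,0]]
    - [[0,0,0],[0,0,0]]

```text
t: 26.92
eef_pos: [0.4772, -0.2556, 0.0038]
tcp_rot: [[0.996, -0.085, -0.001], [-0.085, -0.996, 0.0], [-0.001, 0.0, -1.0]]
force: [-0.7, -0.6, 0.7]
grip_width: 0.0275
grip_force: 30.0
```

play_rows:
  targets:
    - [[0,0,0.03],[0,0,0]]
    - [[0,0,0],[0,0,0]]

```text
t: 27.18
eef_pos: [0.4779, -0.2563, 0.0044]
tcp_rot: [[0.996, -0.085, 0.0], [-0.085, -0.996, -0.001], [0.0, 0.001, -1.0]]
force: [0.3, -0.6, -0.2]
grip_width: 0.0276
grip_force: 30.0
```

play_rows:
  targets:
    - [[0,0,0.025],[0,0,0]]
    - [[0,0,0],[0,0,0]]

```text
t: 27.42
eef_pos: [0.4777, -0.2562, 0.0036]
tcp_rot: [[0.996, -0.085, -0.0], [-0.085, -0.996, -0.001], [-0.0, 0.001, -1.0]]
force: [-0.2, 0.4, 0.9]
grip_width: 0.0275
grip_force: 30.0
```

play_rows:
  targets:
    - [[0,0.04,0.025],[0,0,0]]
    - [[0,0,0],[0,0,0]]

```text
t: 27.68
eef_pos: [0.4775, -0.257, 0.003]
tcp_rot: [[0.996, -0.085, -0.0], [-0.085, -0.996, -0.001], [-0.0, 0.001, -1.0]]
force: [0.7, -0.4, -0.1]
grip_width: 0.0276
grip_force: 30.0
```

play_rows:
  targets:
    - [[0,0,0.025],[0,0,0]]
    - [[0,0,0],[0,0,0]]

```text
t: 27.92
eef_pos: [0.4776, -0.257, 0.0026]
tcp_rot: [[0.996, -0.085, -0.0], [-0.085, -0.996, -0.001], [-0.0, 0.001, -1.0]]
force: [-0.1, 0.2, 1.1]
grip_width: 0.0277
grip_force: 30.0
```

play_rows:
  targets:
    - [[0,0,0.02],[0,0,0]]
    - [[0,0,0],[0,0,0]]

```text
t: 28.18
eef_pos: [0.4776, -0.257, 0.0025]
tcp_rot: [[0.996, -0.085, -0.0], [-0.085, -0.996, -0.001], [-0.0, 0.001, -1.0]]
force: [-2.5, 1.3, 5.2]
grip_width: 0.0279
grip_force: 30.0
```

play_rows:
  targets:
    - [[0,0,-0.035],[0,0,0]]
    - [[0.6,0,0],[0,0,0]]
    - [[0.8,0,0],[0,0,0]]
    - [[0.6,0,0],[0,0,0]]
    - [[0.3,0,0],[0,0,0]]

```text
t: 28.8
eef_pos: [0.5242, -0.2608, 0.0025]
tcp_rot: [[0.996, -0.085, -0.0], [-0.085, -0.996, -0.001], [-0.0, 0.001, -1.0]]
force: [-0.9, -0.2, 2.5]
grip_width: 0.0277
grip_force: 30.0
```

play_rows:
  targets:
    - [[0.05,0,0],[0,0,0]]
    - [[0.05,0,0],[0,0,0]]
    - [[0,0,0],[0,0,0]]

```text
t: 29.18
eef_pos: [0.5251, -0.261, 0.0027]
tcp_rot: [[0.996, -0.085, -0.001], [-0.085, -0.996, -0.001], [-0.0, 0.001, -1.0]]
force: [0.5, 0.2, 0.6]
grip_width: 0.0277
grip_force: 30.0
```

Run:
```python
from h import *
s=state();print(s['t'],s['eef_pos'],s['force'])
p=s['eef_pos'];c,q=np.cos(J[2]),np.sin(J[2]);r=p[:2]-J[:2];print('jig',c*r[0]+q*r[1],-q*r[0]+c*r[1])
d=wrist('w9');im=d['pixels'].astype(int)
for k in(308,318,330): print(k,[int(im[r,k].sum()) for r in range(185,235)])
print(proj(d,[p+s['tcp_rot']@[.022,0,z] for z in(-.0123,-.0343)]),proj(d,w(J,[[-.014,0,.015],[-.014,0,.037]])))
```

```text
29.175 [ 0.5251 -0.261   0.0027] [0.4934 0.2227 0.5722]
jig -0.0424773394168599 0.0003398137539297537
308 [677, 682, 687, 672, 658, 575, 573, 714, 715, 718, 716, 714, 714, 717, 715, 714, 713, 715, 716, 716, 713, 717, 716, 717, 714, 714, 714, 724, 737, 407, 234, 231, 229, 228, 295, 300, 293, 292, 292, 302, 314, 323, 311, 461, 499, 512, 511, 510, 511, 512]
318 [694, 699, 700, 704, 703, 691, 692, 664, 577, 709, 672, 662, 711, 715, 715, 715, 716, 717, 712, 717, 716, 716, 718, 713, 714, 717, 717, 733, 492, 546, 275, 215, 236, 240, 228, 316, 319, 317, 300, 304, 285, 295, 292, 410, 450, 463, 464, 471, 476, 486]
330 [723, 729, 726, 611, 625, 638, 636, 634, 627, 692, 694, 693, 693, 693, 692, 693, 692, 694, 692, 695, 692, 692, 693, 692, 691, 695, 711, 518, 374, 552, 298, 233, 243, 217, 216, 223, 291, 308, 312, 313, 326, 316, 304, 441, 469, 483, 486, 484, 491, 484]
[[317.6508 211.4709]
 [317.6923 225.0301]] [[318.2378 200.6602]
 [318.3918 212.9907]]
```

play_rows:
  targets:
    - [[0.06,0,0],[0,0,0]]
    - [[0.06,0,0],[0,0,0]]
    - [[0.06,0,0],[0,0,0]]
    - [[0.06,0,0],[0,0,0]]
    - [[0,0,0],[0,0,0]]

```text
t: 29.85
eef_pos: [0.5303, -0.2615, 0.0028]
tcp_rot: [[0.996, -0.085, -0.0], [-0.085, -0.996, -0.001], [-0.0, 0.001, -1.0]]
force: [-0.3, 0.5, -0.2]
grip_width: 0.0276
grip_force: 30.0
```

play_rows:
  targets:
    - [[0.03,0,0],[0,0,0]]
    - [[0,0,0],[0,0,0]]

```text
t: 30.1
eef_pos: [0.5308, -0.2615, 0.0028]
tcp_rot: [[0.996, -0.085, -0.0], [-0.085, -0.996, -0.001], [-0.0, 0.001, -1.0]]
force: [0.5, 0.1, -0.2]
grip_width: 0.0276
grip_force: 30.0
```

play_rows:
  targets:
    - [[0.03,0,0],[0,0,0]]
    - [[0,0,0],[0,0,0]]

```text
t: 30.35
eef_pos: [0.5314, -0.2616, 0.0028]
tcp_rot: [[0.996, -0.085, -0.0], [-0.085, -0.996, -0.001], [-0.0, 0.001, -1.0]]
force: [-0.3, -0.1, -0.4]
grip_width: 0.0274
grip_force: 30.0
```

play_rows:
  targets:
    - [[0.02,0,0],[0,0,0]]
    - [[0,0,0],[0,0,0]]

```text
t: 30.6
eef_pos: [0.5318, -0.2616, 0.0028]
tcp_rot: [[0.996, -0.085, -0.0], [-0.085, -0.996, -0.001], [-0.0, 0.001, -1.0]]
force: [0.6, -1.0, -0.2]
grip_width: 0.0277
grip_force: 30.0
```

play_rows:
  targets:
    - [[0.015,0,0],[0,0,0]]
    - [[0,0,0],[0,0,0]]

```text
t: 30.85
eef_pos: [0.5321, -0.2616, 0.0028]
tcp_rot: [[0.996, -0.085, -0.0], [-0.085, -0.996, -0.001], [-0.0, 0.001, -1.0]]
force: [0.0, 0.3, -0.5]
grip_width: 0.0276
grip_force: 30.0
```

play_rows:
  targets:
    - [[0.015,0,0],[0,0,0]]
    - [[0,0,0],[0,0,0]]

```text
t: 31.1
eef_pos: [0.5323, -0.2616, 0.0028]
tcp_rot: [[0.996, -0.085, -0.0], [-0.085, -0.996, -0.001], [-0.0, 0.001, -1.0]]
force: [0.5, 1.0, 0.3]
grip_width: 0.0277
grip_force: 30.0
```

play_rows:
  targets:
    - [[0.015,0,0],[0,0,0]]
    - [[0,0,0],[0,0,0]]

```text
t: 31.35
eef_pos: [0.5324, -0.2616, 0.0027]
tcp_rot: [[0.996, -0.085, -0.001], [-0.085, -0.996, -0.001], [-0.001, 0.001, -1.0]]
force: [-1.5, 0.1, 0.5]
grip_width: 0.0278
grip_force: 30.0
```

play_rows:
  targets:
    - [[0.015,0,0],[0,0,0]]
    - [[0,0,0],[0,0,0]]

```text
t: 31.6
eef_pos: [0.5324, -0.2616, 0.0027]
tcp_rot: [[0.996, -0.085, -0.001], [-0.085, -0.996, -0.001], [-0.001, 0.001, -1.0]]
force: [-3.8, 1.6, 3.2]
grip_width: 0.0274
grip_force: 30.0
```

play_rows:
  targets:
    - [[0,0,0],[0,0,0]]
    - [[0,0,0],[0,0,0]]
    - [[0,0,0],[0,0,0]]
    - [[0,0,-0.4],[0,0,0]]
    - [[0,0,-0.9],[0,0,0]]
  jaw: 120

```text
t: 32.22
eef_pos: [0.5324, -0.2613, 0.0289]
tcp_rot: [[0.996, -0.085, -0.002], [-0.085, -0.996, 0.0], [-0.002, 0.0, -1.0]]
force: [-0.4, 0.8, 0.9]
grip_width: 0.0462
grip_force: 0.0
```

play_rows:
  targets:
    - [[0,0,-0.9],[0,0,0]]
    - [[0,0,-0.9],[0,0,0]]
    - [[0,0,-0.4],[0,0,0]]
    - [[0,0,0],[0,0,0]]

```text
t: 32.72
eef_pos: [0.5335, -0.262, 0.0739]
tcp_rot: [[0.996, -0.085, 0.001], [-0.085, -0.996, -0.002], [0.001, 0.002, -1.0]]
force: [0.2, -0.4, 0.0]
grip_width: 0.0461
grip_force: 0.0
```

Run:
```python
from h import *
s=state();print(s['t'],s['eef_pos'],s['grip_width'],s['force'])
d=wrist('w10');im=d['pixels'].astype(int)
P=lambda *l:proj(d,w(J,l))[0]
print('face',P(.030,0,.037),'joint',P(-.014,0,.037),'rear',P(-.058,0,.037),'L',P(-.036,.014,.037),'R',P(-.036,-.014,.037),P(.008,.014,.037),P(.008,-.014,.037))
a=int(P(.03,0,.037)[1]);b=int(P(-.014,0,.037)[1])
for y in(.012,.008,0,-.008,-.012):
    k=int(P(.03,y,.037)[0]);k2=int(P(-.014,y,.037)[0])
    print(y,k,a-6,im[a-6:a+8,k].sum(1).tolist(),k2,b-6,im[b-6:b+8,k2].sum(1).tolist())
for x in(.015,0,-.03,-.05):
    u,r=map(int,P(x,0,.037));print(x,r,u-36,im[r,u-36:u+37].sum(1).tolist())
```

```text
32.725 [ 0.5335 -0.262   0.0739] 0.0460752113531267 [ 0.2006 -0.3809  0.0236]
face [317.5198 130.7143] joint [317.4991 192.8211] rear [317.4803 248.6046] L [298.6361 221.4819] R [336.3383 221.4638] [297.608  162.5927] [337.4054 162.5885]
0.012 299 124 [350, 341, 346, 340, 337, 347, 334, 215, 620, 706, 704, 702, 702, 698] 300 186 [691, 691, 694, 694, 692, 697, 706, 437, 666, 704, 705, 703, 701, 702]
0.008 305 124 [342, 347, 355, 339, 350, 345, 331, 209, 672, 725, 717, 712, 713, 713] 306 186 [710, 711, 709, 711, 710, 717, 725, 478, 681, 717, 714, 715, 715, 712]
0 317 124 [293, 288, 325, 344, 343, 342, 339, 210, 632, 695, 689, 689, 698, 706] 317 186 [717, 718, 717, 717, 717, 720, 734, 489, 638, 691, 691, 695, 702, 708]
-0.008 329 124 [293, 298, 295, 329, 343, 353, 338, 227, 662, 718, 715, 710, 712, 716] 328 186 [704, 700, 701, 707, 701, 706, 717, 479, 672, 718, 716, 714, 714, 715]
-0.012 335 124 [294, 299, 290, 286, 329, 346, 343, 233, 636, 707, 710, 705, 703, 705] 334 186 [705, 705, 705, 703, 703, 704, 715, 504, 659, 708, 708, 705, 705, 705]
0.015 152 281 [192, 205, 209, 200, 218, 209,
[... 771 characters left out ...]
 216, 210, 212, 213, 214, 245, 379, 370, 388, 652, 701, 699, 706, 707, 516, 725, 676, 350, 349, 465, 673, 679, 680, 690, 692, 691, 695, 699, 700, 703, 708, 711, 713, 712, 711, 614, 581, 612, 699, 713, 711, 709, 707, 701, 703, 697, 399, 351, 359, 343, 149, 284, 316, 305, 306, 303, 323, 317, 328, 325, 338, 335, 367, 600]
-0.05 238 281 [455, 467, 173, 189, 183, 194, 201, 210, 215, 217, 224, 224, 211, 205, 169, 378, 376, 487, 526, 710, 692, 696, 704, 701, 708, 707, 710, 716, 714, 718, 718, 714, 714, 716, 715, 715, 719, 718, 717, 705, 689, 684, 688, 687, 692, 701, 704, 702, 707, 706, 703, 706, 699, 702, 707, 318, 351, 340, 220, 263, 293, 293, 307, 305, 323, 335, 341, 347, 336, 336, 367, 615, 713]
```

```bash
python3 -c "
from plant import *
print(finish_job())"
```

```text
the job is handed in; nothing more can be done
None
```

I handed the job in at about 33 s: both blocks are flat, boss up, in the channel, the first against the stop and the second against the first, each pushed home with under 5 N. The wrist image showed both seams tight and the stop unmoved. I could not read the pin directly, and early on one arm pose reached two joint limits (over by under 0.01°).

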